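# Empty the printer's purge tray with the hand scoop

### The job

Scoop all five purge lumps out of the tray under the printer's gantry with the hand scoop, tip them into the wide regrind tub, and lay the scoop back flat on its mat. Touch the lumps with nothing but the scoop, do not bump the gantry or print head, and leave the tub standing where it is and the other things on the bed undisturbed.

Things in the scene. Friction and masses are not known exactly. Their poses are not given: they have to be found in the camera images.
- scoop: cast aluminium hand scoop, 150 g, lying flat on the mat (it stands by itself). Origin: under the middle of the bowl, on its flat underside; x = the way the open mouth faces, z up. Bowl 80 mm long (x -40 to +40), 84 mm wide outside, 1.8 mm thick; back wall 34 mm high, side walls 34 mm falling to 16 mm at the mouth, front open
- scoop_lip (a point): middle of the scoop's open front edge, on its underside (x = +40, y = 0, z = 0 mm in the scoop's frame)
- scoop_grip (a point): grip point on the centre line of the scoop's handle (x = -88.5, y = 0, z = 54 mm in the scoop's frame). The straight handle leaves the back wall at x = -40, z = 26 mm, rises backwards at 30 degrees and ends at x = -118, z = 71 mm; 20 mm wide (sides face scoop +y and -y), 16 mm thick
- lump1: one of five alike hard purge lumps, black plastic coil drops with a side lobe: 23 mm across, 18 mm high, flat-bottomed, 11 g; origin in its middle (9 mm above its base). At the start they lie in the middle and far part of the tray (tray x = 0 to 55), on its floor
- lump2: one of five alike hard purge lumps, black plastic coil drops with a side lobe: 23 mm across, 18 mm high, flat-bottomed, 11 g; origin in its middle (9 mm above its base). At the start they lie in the middle and far part of the tray (tray x = 0 to 55), on its floor
- lump3: one of five alike hard purge lumps, black plastic coil drops with a side lobe: 23 mm across, 18 mm high, flat-bottomed, 11 g; origin in its middle (9 mm above its base). At the start they lie in the middle and far part of the tray (tray x = 0 to 55), on its floor
- lump4: one of five alike hard purge lumps, black plastic coil drops with a side lobe: 23 mm across, 18 mm high, flat-bottomed, 11 g; origin in its middle (9 mm above its base). At the start they lie in the middle and far part of the tray (tray x = 0 to 55), on its floor
- lump5: one of five alike hard purge lumps, black plastic coil drops with a side lobe: 23 mm across, 18 mm high, flat-bottomed, 11 g; origin in its middle (9 mm above its base). At the start they lie in the middle and far part of the tray (tray x = 0 to 55), on its floor
- tray: steel purge tray fixed to the bed under the gantry, its low lip to the right (-y). Origin: under its middle, at bed level; x runs from lip to far end, z up. 110 mm wide (104 inside); flat floor 3 mm above the bed from x = -102 to 65 mm. Lip 14 mm high (outer face at x = -105), sides 30 mm high up to x = -20, 45 mm from there and 66 mm beside the far wall
- tray_foot (a point): middle of the foot of the tray's far wall, on the floor (tray x = 65, z = 3 mm). From here the far wall rises as a flat chute leaning outwards, 50 degrees from level, to 65 mm high at tray x = 117. Behind it stands a brush block, 66 mm high, to x = 136
- tub: the regrind tub: the wide, low, empty round tub of white plastic, open at the top, 134 mm across at the rim, 116 mm at the foot, 85 mm high, wall 3 mm, 250 g, standing loose on the bed. Origin: centre of its underside. It and the tool pot swap places from start to start
- mat: black rubber mat fixed flat on the bed, 200 x 140 x 4 mm (its x by y), where the scoop lives. Origin: centre of its underside
- gantry: the printer's gantry: an aluminium beam 60 mm square in section along x over the bed (x 316 to 900 mm), underside 165 mm, top 225 mm above the bed, on legs 75 mm wide at its ends; carries the print head. Origin: on the bed under the beam's centre line at x = 500 mm; frame parallel to the world's. The beam's right (-y) face lies 30 mm from the centre line, a rail on its left 40 mm
- print_head (a joint): the print head's x in m, less 0.5. It hangs on the beam's left (+y) side, 43 to 132 mm from its centre line, from 98 mm on its -x side to 45 mm on its +x side; nozzle tips 128 mm, body top 275 mm above the bed; tubes above it. Slides only if pushed with over 12 N
- tool_pot: bystander: a narrow, taller white pot (74 mm across, 100 mm high) with hex keys standing in it up to 145 mm. Origin: centre of its underside
- bottle: bystander: standing capped plastic bottle, 64 mm across, 165 mm high. Origin: centre of its underside
- glue_stick: bystander: standing capped glue stick, 33 mm across, 95 mm high. Origin: centre of its underside
- crescent: bystander: a finished black printed crescent lying on the bed, about 145 mm from tip to tip, 50 mm wide over its bow, 12 mm thick; its origin lies on its underside near the middle of its bow
Mind the look-alikes: they are no part of the job. What is shaped like the scoop but purple is not meant.

How it is judged:
By the outcome, as a careful person would: the job done as asked, in the order asked, and still so for the second after the job is handed in, with the robot touching nothing.
It also fails if it takes over 72 s, if anything falls off the work surface, if the arm or the gripper's body presses on something with over 40 N, if the wrist force passes 120 N, or if a joint passes its speed limit or range.

### The arm

A 6-joint arm with a two-finger parallel gripper is mounted at the origin on the work surface. World frame = base frame: x ahead of the robot, y to its left, z up, the work surface at z = 0. Lengths are in mm, angles in rad, forces in N, time in s.
With the tool pointing down it reaches from about 300 to 750 mm from the base axis. Payload 8.5 kg.
Tool frame: the origin (TCP) lies at the centre of the arm's flange, where the gripper is bolted on; the fingertips stand finger_overhang ahead of it and the grasp point (between the pads) lies 147 mm ahead of it (finger_overhang is the distance from the TCP to the fingertips, in mm); z points along the fingers, y is the line along which they close (so a half turn about z gives the same grasp; the last joint's range is limited). The gripper opens to 88 mm and grips with 3 to 60 N. Pads are 18 mm wide; open, the fingers measure 123 mm over their backs; the gripper's body (75 mm by 187 mm) begins 45 mm behind the grasp point.
Start: joints at [0.934, 0.381, 1.297, -0, 1.464, -0.215], TCP at [225.162, 501.781, 404.748] pointing down, gripper open.
Joint ranges: [-3.11, 3.11], [-0.89, 2.33], [0.22, 2.48], [-1.42, 4.56], [0.17, 2.85], [-2.88, 2.88]. Speed limits (rad/s): [2.39, 2.39, 3.14, 3.14, 3.14, 3.14].

### API

Orientations are given as a rotation vector (axis times angle).
In Python, from rig import * gives the robot as it stands.
- The arm moves only by the tool drive_tool, never from a script. Its argument "targets" is one flat list of numbers, 5 for each row, row after row: the shift along the world's x, y, z in cm, then the turn about the world's z in rad, then the opening, from -1 (shut) to 1 (fully open). A call has 1 to 5 rows; each row shifts and turns the commanded pose from where the row before left it; what a row does not reach is not made up. A row lasts 1/8 s, in which the tool goes at most 62.5 mm and 10.7 degrees, less where a joint would pass 70% of its speed; a pose out of reach is approached as far as the arm can. A call with a gripper value outside its range is refused whole. The fingers move at their own pace and stop on an object; "squeeze" is the grip in N (left out, the last holds). Time passes only in rows, so rows that do not move let the fingers close. It gives the time, the measured TCP pose, the force, the opening and the grip force at its end, in the units of the state.
- get_state(): the state, without advancing time (a new reading comes with each control period).
- grab_frame(name): name is "side" or "top" or "wrist"; returns the picture (400x640x3 uint8, red, green, blue); there is no depth.
- camera_model(name): a dict with "camera_matrix" (3x3 intrinsics, pixels), "dist_coeffs" ([k1, k2, p1, p2, k3] as OpenCV has them; the pictures are not rectified), "world_from_camera" (4x4, takes a point from camera to world coordinates). Camera axes: x right, y down, z forward; pixel columns grow to the right and rows downward; lengths in mm; the calibration is good to about 2 mm. A picture is of the moment at which its call begins: read the wrist's pose just before it. camera_model takes no time and is no camera call; for the wrist camera it gives the pose at the moment of the call.
- hand_in(): hands the job in; it is judged then, once.
The state is a dict: "t": time; "joints": joint angles; "joint_velocities": joint speeds; "effort": joint torques, N m; "eef_pos": TCP position; "ee_rot": TCP orientation; "wrist_force": force on the tool from outside, world axes, zero at the start; "ft_torque": the same for the moment, N m; "opening": finger opening in mm; "finger_force": force on a finger pad.
Only numpy, scipy, OpenCV 4.12 (cv2) and the standard library are available. Lean on these libraries where they do the work, as an engineer would, in place of code of your own. Each camera call takes 0.05 s, during which the arm holds its last target. There are 200 camera calls.

## Working session

There is one attempt and no reset: what is moved stays moved. The work goes in short steps, Python scripts to look and compute and a tool call to move; the robot and the scene stay as the last step left them, time stands still between calls to the robot, and variables do not carry over. Pictures are saved under pics/ and viewed, at most 10 in all, crops included, and the job is handed in when it is done.

Besides the shell and the picture viewer there is one more tool, called after "Request:" in YAML: its name, and indented under it one key for each argument. drive_tool: Moves the arm, as the interface text tells. Its arguments: {"type":"object","properties":{"targets":{"type":"array","items":{"type":"number"}},"squeeze":{"type":"number"}},"required":["targets"]}

```bash
ls; mkdir -p pics; python3 - <<'E'
from rig import *
import cv2
s=get_state();print(s)
for n in ("side","top","wrist"):
    m=camera_model(n);print(n,m)
    f=grab_frame(n);cv2.imwrite(f"pics/{n}0.png",f[:,:,::-1])
E
```

```text
pics
{'t': 0.0, 'joints': array([ 9.33730960e-01,  3.81146950e-01,  1.29826935e+00,  8.64032773e-06,
        1.46358870e+00, -2.15292103e-01]), 'joint_velocities': array([-0.00162424, -0.0010366 , -0.00065874, -0.00124375, -0.00189988,
       -0.00228239]), 'effort': array([-9.34504824e-04, -4.37937033e+01, -2.24551588e+01,  7.11710542e-02,
        3.53465835e-02, -8.19117940e-05]), 'eef_pos': array([225.11975623, 501.75269456, 404.1610442 ]), 'ee_rot': array([-6.57497514e-01, -3.07141337e+00,  2.01411823e-03]), 'wrist_force': array([0.17178694, 0.91007397, 0.14574149]), 'ft_torque': array([-0.01219511,  0.00978478, -0.03213012]), 'finger_force': 0.0, 'opening': 87.79722304795743}
side {'camera_matrix': array([[392.47518304,   0.        , 316.06807797],
       [  0.        , 392.47518304, 197.83445438],
       [  0.        ,   0.        ,   1.        ]]), 'dist_coeffs': array([0.03200633, 0.        , 0.        , 0.        , 0.        ]), 'world_from_camera': array([[-9.95698381e-01, -4.12211147e-02,  8.29792397e-02,
         4.21186099e+02],
       [-9.25394602e-02,  4.86920256e-01, 
[... 774 characters left out ...]
00e+00,  0.00000000e+00,  0.00000000e+00,
         1.00000000e+00]])}
wrist {'camera_matrix': array([[317.93029554,   0.        , 319.66045649],
       [  0.        , 317.93029554, 201.57949871],
       [  0.        ,   0.        ,   1.        ]]), 'dist_coeffs': array([-0.03928273,  0.        ,  0.        ,  0.        ,  0.        ]), 'world_from_camera': array([[ 4.09026402e-01,  8.78327495e-01,  2.47463560e-01,
         1.60973131e+02],
       [ 9.12518557e-01, -3.92895049e-01, -1.13768901e-01,
         5.31694571e+02],
       [-2.69914655e-03,  2.72349575e-01, -9.62194587e-01,
         3.82886226e+02],
       [ 0.00000000e+00,  0.00000000e+00,  0.00000000e+00,
         1.00000000e+00]])}
```

View pics/top0.png

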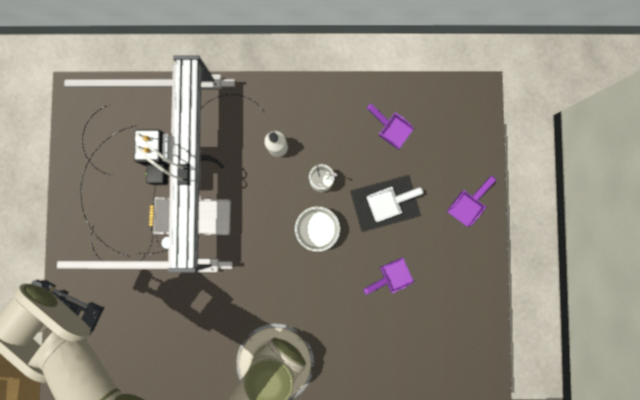

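View pics/side0.png

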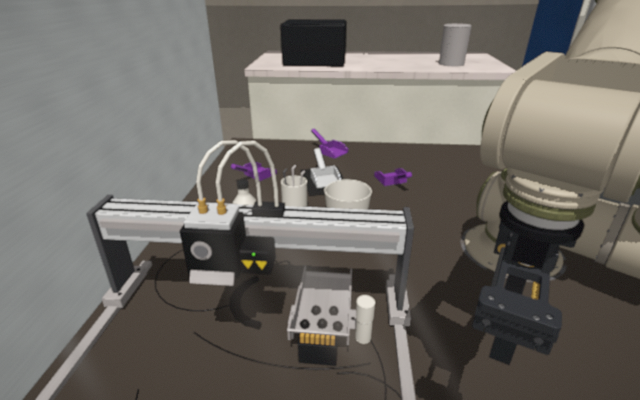

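```bash
cat > h.py <<'E'
from rig import *
import cv2, numpy as np
np.set_printoptions(precision=1,suppress=True)
def ray(n,px,m=None):
    m=m or camera_model(n);T=m["world_from_camera"]
    p=cv2.undistortPoints(np.array(px,float).reshape(-1,1,2),m["camera_matrix"],m["dist_coeffs"]).reshape(-1,2)
    d=np.c_[p,np.ones(len(p))]@T[:3,:3].T
    return T[:3,3],d
def onz(n,px,z,m=None):
    o,d=ray(n,px,m);return o+d*((z-o[2])/d[:,2])[:,None]
def tri(a,pa,b,pb,ma=None,mb=None):
    o1,d1=ray(a,pa,ma);o2,d2=ray(b,pb,mb);R=[]
    for u,v in zip(d1,d2):
        s=np.linalg.lstsq(np.c_[u,-v],o2-o1,rcond=None)[0]
        p,q=o1+u*s[0],o2+v*s[1];R.append(np.r_[(p+q)/2,np.linalg.norm(p-q)])
    return np.array(R)
E
python3 - <<'E'
import cv2
t=cv2.imread("pics/top0.png");s=cv2.imread("pics/side0.png")
cv2.imwrite("pics/topc.png",cv2.resize(t[150:260,140:440],None,fx=2.66,fy=2.66,interpolation=cv2.INTER_CUBIC))
cv2.imwrite("pics/sidec.png",cv2.resize(s[150:370,220:420],None,fx=2.7,fy=2.7,interpolation=cv2.INTER_CUBIC))
E
```

```text
(no output)
```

View pics/topc.png

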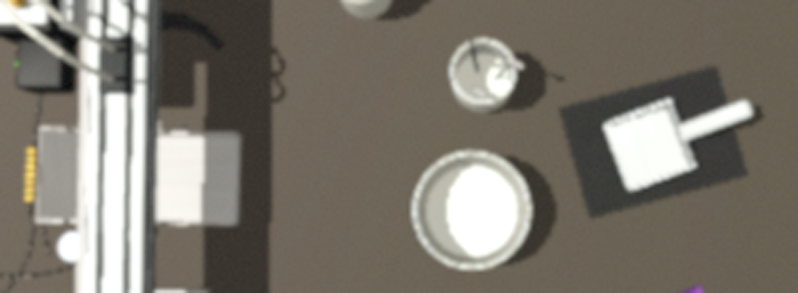

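View pics/sidec.png

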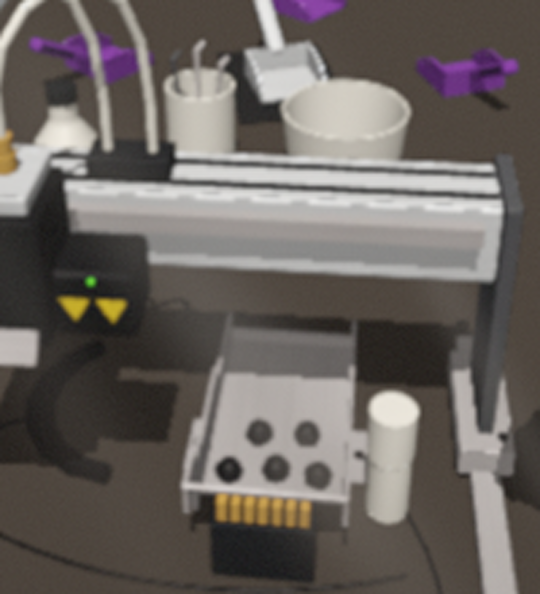

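```bash
cat > a.py <<'E'
from h import *
T=lambda L:np.array(L,float)/2.66+[140,150]
S=lambda L:np.array(L,float)/2.7+[220,150]
print("mat",onz("top",T([(563,108),(716,68),(747,174),(590,216)]),4))
print("scoop mouthL,backL?,..",onz("top",T([(603,124),(672,98),(696,168),(628,192)]),25))
print("handle end",onz("top",T([(748,108),(684,135)]),[71,30][0]))
print("tub rim edges z85",onz("top",T([(412,210),(532,210),(472,150),(472,270)]),85))
print("tub rim side",onz("side",S([(282,118),(410,118),(345,82)]),85))
print("pot",onz("top",T([(484,74)]),100),"lip",onz("top",T([(240,132),(238,226)]),14))
print("far top z66",onz("top",T([(37,126),(35,222)]),66))
print("tray far side floor",onz("side",S([(228,469),(276,468),(318,474),(260,432),(307,434)]),12))
print("side lip",onz("side",S([(220,372),(352,378)]),14), "walltop far",onz("side",S([(187,487),(348,497)]),66))
print("crescent",onz("side",S([(105,345),(30,405),(110,475)]),12),"glue",onz("side",S([(393,408)]),95))
print("beam top right edge,z225",onz("top",T([(155,50),(155,250)]),225),onz("top",T([(78,150),(100,150)]),225))
print("tri tub",tri("top",T([(472,210)]),"side",S([(345,118)])))
# scoop mask top
f=grab_frame("top");cv2.imwrite("pics/t1.png",f[:,:,::-1])
g=f.min(2)>150; m=np.zeros_like(g,np.uint8);m[160:240,350:430]=g[160:240,350:430]
c=max(cv2.findContours(m,0,2)[0],key=cv2.contourArea);print(cv2.contourArea(c),c.reshape(-1,2).min(0),c.reshape(-1,2).max(0))
k=cv2.morphologyEx(m,cv2.MORPH_OPEN,np.ones((13,13)));c2=max(cv2.findContours(k,0,2)[0],key=cv2.contourArea);r=cv2.minAreaRect(c2);print(r)
b=cv2.boxPoints(r);print(onz("top",b,20)[:,:2], onz("top",[r[0]],20))
E
python3 a.py
```

```text
mat [[ 548.3 -246.5    4. ]
 [ 597.6 -433.6    4. ]
 [ 468.1 -469.6    4. ]
 [ 417.  -278.7    4. ]]
scoop mouthL,backL?,.. [[ 527.1 -292.8   25. ]
 [ 558.5 -376.    25. ]
 [ 474.3 -403.9   25. ]
 [ 445.5 -322.2   25. ]]
handle end [[ 542.1 -456.8   71. ]
 [ 510.5 -381.9   71. ]]
tub rim edges z85 [[ 422.8  -66.9   85. ]
 [ 423.  -204.4   85. ]
 [ 491.8 -135.6   85. ]
 [ 354.5 -135.8   85. ]]
tub rim side [[ 489.9 -101.8   85. ]
 [ 357.1 -113.    85. ]
 [ 426.4 -190.9   85. ]]
pot [[ 577.9 -149.2  100. ]] lip [[517.7 145.1  14. ]
 [404.3 145.8  14. ]]
far top z66 [[520.4 373.1  66. ]
 [408.4 372.5  66. ]]
tray far side floor [[499.1 307.8  12. ]
 [463.9 303.8  12. ]
 [432.7 306.7  12. ]
 [479.  269.   12. ]
 [442.8 267.9  12. ]]
side lip [[517.7 207.5  14. ]
 [409.5 205.1  14. ]] walltop far [[517.3 375.4  66. ]
 [411.3 374.3  66. ]]
crescent [[620.  180.6  12. ]
 [663.6 255.8  12. ]
 [584.8 321.   12. ]] glue [[382.8 321.1  95. ]]
beam top right edge,z225 [[587.1 195.1 225. ]
 [379.3 191.2 225. ]] [[482.5 273.2 225. ]
 [482.5 250.3 225. ]]
tri tub [[ 423.9 -135.7   69.6    1.4]]
897.5 [367 187] [422 221]
((383.5, 204.5), (27.0, 27.0), 90.0)
[[ 545.6 -304.1]
 [ 545.7 -390.7]
 [ 459.1 -389.7]
 [ 459.  -303.5]] [[ 502.2 -347.    20. ]]
```

```bash
python3 - <<'E'
from h import *
from scipy.spatial.transform import Rotation as Ro
s=get_state();R=Ro.from_rotvec(s["ee_rot"]).as_matrix();p=s["eef_pos"]
print(R)
m=camera_model("side");W=np.linalg.inv(m["world_from_camera"])
def pr(P):
    P=np.array(P,float);return cv2.projectPoints(P,cv2.Rodrigues(W[:3,:3])[0],W[:3,3],m["camera_matrix"],m["dist_coeffs"])[0].reshape(-1,2)
f=cv2.imread("pics/side0.png");f=cv2.resize(f[170:380,420:620],None,fx=2.8,fy=2.8,interpolation=cv2.INTER_CUBIC)
cam=camera_model("wrist")["world_from_camera"][:3,3];print("cam in tool",R.T@(cam-p))
def dot(P,c):
    q=(pr([P])[0]-[420,170])*2.8;cv2.circle(f,tuple(int(v) for v in q),4,c,-1)
t=lambda *v:p+R@np.array(v,float)
dot(p,(0,0,255));dot(t(0,0,147),(0,255,0));dot(cam,(255,255,0))
for a in(-1,1):
  for b in(-1,1):
    dot(t(37.5*a,93.5*b,102),(255,0,255)); dot(t(93.5*a,37.5*b,102),(0,255,255))
cv2.imwrite("pics/grip.png",f)
E
```

```text
[[-0.9  0.4 -0. ]
 [ 0.4  0.9 -0. ]
 [ 0.  -0.  -1. ]]
cam in tool [70.8  1.  21.3]
```

View pics/grip.png

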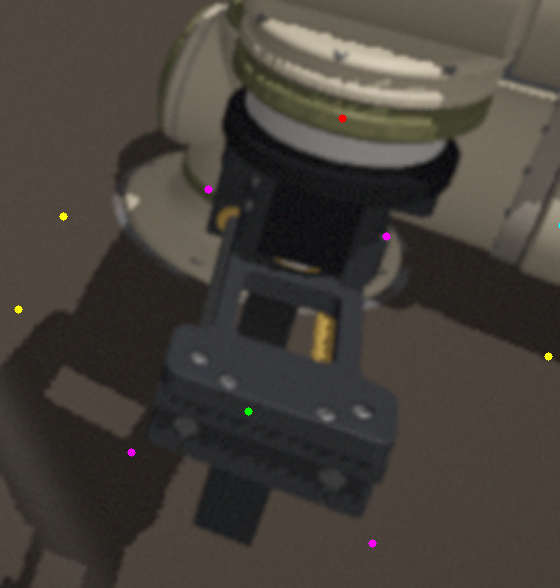

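Request:
drive_tool:
  targets: [2.4,5.5,0,0,1,2.4,5.5,0,0,1,2.4,5.5,0,0,1,2.4,5.5,0,0,1,2.4,5.5,0,0,1]

```text
t: 0.82
eef_pos: [330.6, 743.1, 392.0]
ee_rot: [0.657, 3.07, 0.021]
wrist_force: [27.3, 49.0, 21.2]
opening: 88.4
finger_force: 0.0
```

Request:
drive_tool:
  targets: [2,5,0,0,1,2,5,0,0,1,2,5,0,0,1,2,5,0,0,1,2,5,0,0,1]

```text
t: 1.45
eef_pos: [338.9, 783.6, 315.7]
ee_rot: [0.649, 3.033, 0.236]
wrist_force: [0.8, -0.2, -0.0]
opening: 88.5
finger_force: 0.0
```

```bash
python3 - <<'E'
from h import *
from scipy.spatial.transform import Rotation as Ro
s=get_state();print(s["t"],s["eef_pos"],s["joints"].round(3),s["joint_velocities"].round(2));print(Ro.from_rotvec(s["ee_rot"]).as_matrix().round(3))
E
```

```text
1.45 [338.9 783.6 315.7] [ 1.   1.1  0.2  0.   1.7 -0.1] [ 0.   0.1 -0.   0.  -0.4  0. ]
[[-0.9  0.4  0.1]
 [ 0.4  0.9  0.1]
 [ 0.   0.2 -1. ]]
```

Request:
drive_tool:
  targets: [-2,-5,3,0,1,-1,-3,2,0,1,0,0,0,0,1]

```text
t: 1.82
eef_pos: [310.0, 706.0, 368.1]
ee_rot: [0.649, 3.031, 0.24]
wrist_force: [1.0, -0.6, 0.4]
opening: 88.2
finger_force: 0.0
```

```bash
cat > st.py <<'E'
from h import *
from scipy.spatial.transform import Rotation as Ro
s=get_state();R=Ro.from_rotvec(s["ee_rot"]).as_matrix()
print("t",s["t"],"tcp",s["eef_pos"],"grasp",s["eef_pos"]+147*R[:,2],"q",s["joints"].round(3).tolist())
print("toolx",R[:,0].round(3),"yaw",np.degrees(np.arctan2(R[1,0],R[0,0])),"toolz",R[:,2].round(3),"tilt",np.degrees(np.arccos(-R[2,2])),"op",s["opening"],"ff",s["finger_force"],"F",s["wrist_force"],"M",s["ft_torque"].round(2))
E
python3 st.py
```

```text
t 1.825 tcp [310.  706.  368.1] grasp [319.4 727.2 222.9] q [1.001, 0.804, 0.623, 0.024, 1.558, -0.146]
toolx [-0.9  0.4  0. ] yaw 155.8292166880079 toolz [ 0.1  0.1 -1. ] tilt 9.056906691156556 op 88.16122311523304 ff 0.0 F [ 1.  -0.6  0.4] M [-0. -0.  0.]
```

Request:
drive_tool:
  targets: [0,0,0,-0.185,1,0,0,0,-0.185,1,0,0,0,-0.185,1,0,0,0,-0.185,1,0,0,0,-0.185,1]

```text
t: 2.45
eef_pos: [310.9, 708.1, 363.5]
ee_rot: [1.903, 2.371, 0.183]
wrist_force: [-0.2, 0.3, 0.5]
opening: 88.4
finger_force: 0.0
```

Request:
drive_tool:
  targets: [1,1.5,0,-0.185,1,1,1.5,0,-0.185,1,1,1.5,0,-0.185,1,1,1.5,0,-0.185,1,1,1.5,0,-0.185,1]

```text
t: 3.08
eef_pos: [346.7, 750.9, 350.1]
ee_rot: [2.731, 1.262, 0.122]
wrist_force: [0.7, -0.3, 0.4]
opening: 88.2
finger_force: 0.0
```

Request:
drive_tool:
  targets: [3.2,5,0,-0.16,1,3.2,5,0,0,1,3.2,5,0,0,1,3.2,5,0,0,1,3.2,5,0,0,1]

```text
t: 3.7
eef_pos: [394.4, 766.8, 276.1]
ee_rot: [2.894, 1.094, 0.29]
wrist_force: [0.9, -0.4, -0.5]
opening: 87.8
finger_force: 0.0
```

```bash
cat >> st.py <<'E'
print("tilt in tool xy deg", np.degrees(np.arcsin([-R[2,0]*-1, R[2,1]])))
E
python3 st.py
```

```text
t 3.7 tcp [394.4 766.8 276.1] grasp [421.8 771.8 131.7] q [0.972, 1.102, 0.221, -0.136, 1.683, 1.796]
toolx [0.7 0.7 0.2] yaw 41.89294091443597 toolz [ 0.2  0.  -1. ] tilt 10.892207296566536 op 87.79748431748544 ff 0.0 F [ 0.9 -0.4 -0.5] M [-0.1  0.2 -0. ]
tilt in tool xy deg [9.3 5.6]
```

Request:
drive_tool:
  targets: [-1.5,-2.5,5.5,0,1,-1,-2,5.5,0,1,2.5,3.5,4,0,1,3,4.5,3,0,1,3,4.5,3,0,1]

```text
t: 4.32
eef_pos: [388.3, 718.2, 424.5]
ee_rot: [-2.888, -1.103, -0.404]
wrist_force: [-0.5, -0.3, -0.1]
opening: 88.3
finger_force: 0.0
```

Request:
drive_tool:
  targets: [3,4.5,3,0,1,3,4.5,3,0,1,3,4.5,3,0,1,3,4.5,3,0,1,3,4.5,3,0,1]

```text
t: 4.95
eef_pos: [410.7, 710.0, 450.0]
ee_rot: [-2.754, -1.071, -0.594]
wrist_force: [0.4, 0.8, 0.1]
opening: 88.0
finger_force: 0.0
```

```bash
python3 st.py
```

```text
t 4.95 tcp [410.7 710.  450. ] grasp [456.8 747.6 315.6] q [0.912, 0.895, 0.222, -0.091, 1.617, 1.718]
toolx [0.7 0.6 0.4] yaw 42.79919906957506 toolz [ 0.3  0.3 -0.9] tilt 23.865888990819556 op 87.95293969629307 ff 0.0 F [0.4 0.8 0.1] M [-0.1  0.2 -0.1]
tilt in tool xy deg [23.8  1.3]
```

Request:
drive_tool:
  targets: [3,4.5,3,0,1,3,4.5,3,0,1,3,4.5,3,0,1]

```text
t: 5.32
eef_pos: [422.7, 708.4, 460.1]
ee_rot: [-2.67, -1.049, -0.703]
wrist_force: [0.3, -0.9, -0.3]
opening: 88.3
finger_force: 0.0
```

```bash
python3 st.py
```

```text
t 5.325 tcp [422.7 708.4 460.1] grasp [475.6 757.9 332.1] q [0.897, 0.887, 0.222, -0.072, 1.522, 1.704]
toolx [0.6 0.6 0.5] yaw 42.877639634009704 toolz [ 0.4  0.3 -0.9] tilt 29.517941989016993 op 88.33678341930188 ff 0.0 F [ 0.3 -0.9 -0.3] M [-0.2  0.3 -0. ]
tilt in tool xy deg [29.5 -0.1]
```

Request:
drive_tool:
  targets: [0,-6,0,0.1,1,0,-6,0,0.1,1,0,-6,0,0.1,1,0,-6,0,0.1,1,0,-6,0,0.1,1]

```text
t: 5.95
eef_pos: [423.2, 416.7, 460.9]
ee_rot: [-2.267, -1.615, -0.597]
wrist_force: [0.7, -0.5, -0.2]
opening: 88.2
finger_force: 0.0
```

Request:
drive_tool:
  targets: [0,-6,0,0.1,1,0,-6,0,0.1,1,0,-6,0,0.1,1,0,-6,0,0.1,1,0,-6,0,0.1,1]

```text
t: 6.58
eef_pos: [423.2, 116.9, 460.9]
ee_rot: [-1.752, -2.073, -0.461]
wrist_force: [0.7, -1.0, 0.6]
opening: 88.2
finger_force: 0.0
```

Request:
drive_tool:
  targets: [0,-6,0,0.1,1,0,-6,0,0.07,1,0,-6,0,0,1,1,-6,-1,0,1,1,-6,-1,0,1]

```text
t: 7.2
eef_pos: [443.5, -183.4, 440.7]
ee_rot: [-1.564, -2.197, -0.409]
wrist_force: [0.7, 0.3, 0.4]
opening: 88.1
finger_force: 0.0
```

Request:
drive_tool:
  targets: [2,-5,-2,0,1,2,-5,-2,0,1,2,-4,-2,0,1,2,-4,-3,0,1,2,-3,-3,0,1]

```text
t: 7.82
eef_pos: [544.1, -393.0, 319.5]
ee_rot: [-1.564, -2.197, -0.409]
wrist_force: [0.3, -0.6, -0.6]
opening: 87.8
finger_force: 0.0
```

```bash
python3 st.py
```

```text
t 7.825 tcp [ 544.1 -393.   319.5] grasp [ 520.7 -325.1  191.3] q [-0.827, 0.727, 0.947, 0.211, 1.934, -1.131]
toolx [-0.3  0.8  0.5] yaw 109.09230896816906 toolz [-0.2  0.5 -0.9] tilt 29.253853986469608 op 87.83468606002339 ff 0.0 F [ 0.3 -0.6 -0.6] M [-0.3 -0.  -0. ]
tilt in tool xy deg [29.3  0. ]
```

```bash
cat > w.py <<'E'
from h import *
import sys,pickle
m=camera_model("wrist");f=grab_frame("wrist");n=sys.argv[1]
cv2.imwrite(f"pics/{n}.png",f[:,:,::-1]);pickle.dump(m,open(n+".pkl","wb"))
g=((f.min(2)>110)&(f.max(2).astype(int)-f.min(2)<40)).astype(np.uint8)
print([(cv2.contourArea(c),cv2.boundingRect(c)) for c in cv2.findContours(g,0,2)[0] if cv2.contourArea(c)>200])
E
python3 w.py wA
```

```text
[(18064.5, (142, 248, 390, 122)), (8777.5, (390, 50, 114, 124)), (6848.0, (506, 0, 133, 92)), (15616.0, (218, 0, 145, 138))]
```

Request:
drive_tool:
  targets: [0.5,-4,-2,0,1,0.5,-4,-2,0,1]

```text
t: 8.12
eef_pos: [553.9, -472.3, 280.2]
ee_rot: [-1.563, -2.197, -0.408]
wrist_force: [0.1, 0.4, 0.0]
opening: 88.2
finger_force: 0.0
```

```bash
python3 w.py wB; python3 - <<'E'
import cv2,numpy as np
a=cv2.imread("pics/wA.png");b=cv2.imread("pics/wB.png")
cv2.imwrite("pics/wAB.png",np.vstack([a,b])[:,:][::1] if 0 else cv2.resize(np.hstack([a[:, :],b[:, :]]),(800,250)))
E
```

```text
[(209.5, (561, 288, 57, 7)), (103652.5, (109, 0, 531, 368)), (26657.0, (0, 0, 198, 254))]
```

View pics/wAB.png

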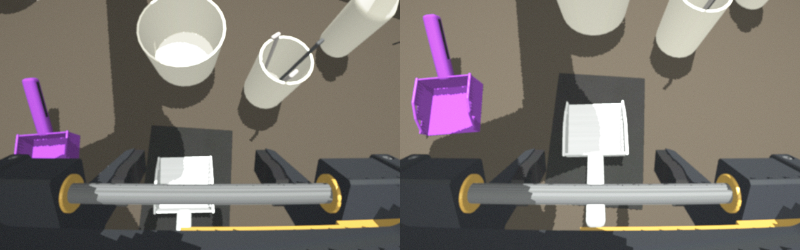

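```bash
python3 - <<'E'
import cv2,numpy as np
for n,r0,r1 in(("wA",240,292),("wB",152,366)):
    f=cv2.imread(f"pics/{n}.png");g=f.min(2)>100
    for r in range(r0,r1,6):
        c=np.where(g[r,200:420])[0]+200
        if len(c):
            s=np.split(c,np.where(np.diff(c)>3)[0]+1);print(n,r,[(int(x[0]),int(x[-1])) for x in s if len(x)>2])
E
```

```text
wA 240 [(372, 406)]
wA 246 [(372, 406)]
wA 252 [(252, 339), (371, 406)]
wA 258 [(251, 340), (372, 405)]
wA 264 [(250, 340), (371, 405)]
wA 270 [(249, 341), (371, 403)]
wA 276 [(248, 341), (371, 406)]
wA 282 [(247, 341), (371, 409)]
wA 288 [(247, 342), (371, 411)]
wB 152 [(392, 419)]
wB 158 [(391, 419)]
wB 164 [(265, 269), (323, 359), (391, 419)]
wB 170 [(264, 360), (392, 419)]
wB 176 [(263, 361), (391, 419)]
wB 182 [(262, 362), (390, 419)]
wB 188 [(261, 363), (391, 419)]
wB 194 [(261, 363), (391, 419)]
wB 200 [(260, 364), (391, 419)]
wB 206 [(260, 364), (390, 419)]
wB 212 [(259, 365), (391, 419)]
wB 218 [(259, 365), (390, 419)]
wB 224 [(259, 365), (390, 419)]
wB 230 [(259, 366), (391, 419)]
wB 236 [(259, 366), (390, 419)]
wB 242 [(259, 366), (390, 407)]
wB 248 [(259, 365), (390, 407)]
wB 254 [(299, 325), (389, 407)]
wB 260 [(299, 326), (390, 406)]
wB 266 [(299, 326), (389, 405)]
wB 272 [(299, 326), (390, 405)]
wB 278 [(299, 327), (389, 408)]
wB 284 [(298, 327), (389, 411)]
wB 290 [(298, 327), (389, 414)]
wB 296 [(200, 419)]
wB 302 [(200, 419)]
wB 308 [(200, 419)]
wB 314 [(200, 419)]
wB 320 [(200, 419)]
wB 326 [(207, 419)]
wB 332 [(226, 230), (250, 329), (334, 336), (388, 419)]
wB 338 [(250, 293), (297, 345), (365, 419)]
wB 344 [(250, 291), (297, 346), (366, 419)]
wB 350 [(248, 292), (297, 346), (367, 419)]
wB 356 [(248, 291), (297, 345), (366, 419)]
wB 362 [(246, 290), (300, 345), (365, 419)]
```

```bash
cat > b.py <<'E'
from h import *
import pickle
A=pickle.load(open("wA.pkl","rb"));B=pickle.load(open("wB.pkl","rb"))
t=tri("x",[(252,251),(339.5,251)],"x",[(264.5,166),(360,166)],A,B);print("mouth rim corners",t)
m=t[:,:3].mean(0);d=t[1]-t[0];print("width",np.linalg.norm(d[:2]),"yaw of lat axis",np.degrees(np.arctan2(d[1],d[0])))
bk=onz("x",[(259,249),(365.5,249)],38,B);print("back top",bk,np.linalg.norm(bk[1]-bk[0]))
c=np.r_[m[:2]];b=bk[:,:2].mean(0);u=(c-b)/np.linalg.norm(c-b);print("len",np.linalg.norm(c-b),"yaw",np.degrees(np.arctan2(u[1],u[0])),"origin",(c+b)/2)
h=np.array([onz("x",[(312,254)],40,B)[0],onz("x",[(312.5,290)],58,B)[0],onz("x",[(321.5,350)],75,B)[0]]);print(h)
d=h[0]-h[1];print("handle yaw",np.degrees(np.arctan2(d[1],d[0])))
E
python3 b.py
```

```text
mouth rim corners [[ 446.  -323.     5.6    0.4]
 [ 532.  -293.6    7.3    1.6]]
width 90.89720919293705 yaw of lat axis 18.92789559112257
back top [[ 476.9 -399.4   38. ]
 [ 557.9 -371.1   38. ]] 85.80826907847879
len 82.04063659340903 yaw 110.27772165240468 origin [ 503.2 -346.8]
[[ 518.6 -389.1   40. ]
 [ 528.4 -414.4   58. ]
 [ 546.6 -447.3   75. ]]
handle yaw 111.13465600099657
```

Request:
drive_tool:
  targets: [0.1,-1.3,-4,0.01,1,0.1,-1,-4,0,1,0,0,-1.6,0,1,0,0,0,0,1]

```text
t: 8.68
eef_pos: [555.7, -494.0, 184.2]
ee_rot: [-1.55, -2.202, -0.406]
wrist_force: [-1.4, -0.2, 0.5]
opening: 87.9
finger_force: 0.0
```

```bash
python3 st.py
```

```text
t 8.675 tcp [ 555.7 -494.   184.2] grasp [ 531.3 -426.1   56.2] q [-0.903, 0.984, 0.784, 0.163, 1.86, -1.239]
toolx [-0.3  0.8  0.5] yaw 109.70307314701604 toolz [-0.2  0.5 -0.9] tilt 29.404494660957663 op 87.87896481764643 ff 0.0 F [-1.4 -0.2  0.5] M [-0.3 -0.  -0. ]
tilt in tool xy deg [29.4 -0. ]
```

Request:
drive_tool:
  targets: [0,0,0,0,-1,0,0,0,0,-1,0,0,0,0,-1,0,0,0,0,-1,0,0,0,0,-1]
  squeeze: 50

```text
t: 9.3
eef_pos: [555.7, -494.3, 184.6]
ee_rot: [-1.551, -2.203, -0.406]
wrist_force: [0.1, 0.3, 0.0]
opening: 40.3
finger_force: 0.0
```

Request:
drive_tool:
  targets: [0,0,0,0,-1,0,0,0,0,-1]

```text
t: 9.55
eef_pos: [555.7, -494.3, 184.5]
ee_rot: [-1.551, -2.202, -0.406]
wrist_force: [0.9, -0.8, 0.9]
opening: 20.3
finger_force: 0.2
```

Request:
drive_tool:
  targets: [0,0,2,0,-1,0,0,3,0,-1,0,0,0,0,-1]

```text
t: 9.93
eef_pos: [555.8, -494.4, 238.2]
ee_rot: [-1.554, -2.208, -0.404]
wrist_force: [0.1, -0.6, -2.1]
opening: 19.6
finger_force: 50.0
```

```bash
python3 st.py; python3 w.py wC;  python3 - <<'E'
from h import *
a=cv2.imread("pics/wC.png");b=grab_frame("side")[:,:,::-1]
cv2.imwrite("pics/side1.png",b)
cv2.imwrite("pics/v6.png",np.hstack([cv2.resize(a,(480,300)),cv2.resize(b[110:210,270:376],None,fx=3,fy=3,interpolation=2)[:300,:318]]))
E
```

```text
t 9.925 tcp [ 555.8 -494.4  238.2] grasp [ 532.  -427.2  109.6] q [-0.903, 0.935, 0.735, 0.168, 1.95, -1.224]
toolx [-0.3  0.8  0.5] yaw 109.76822252873163 toolz [-0.2  0.5 -0.9] tilt 29.0157807801895 op 19.56460960272701 ff 49.996284088119864 F [ 0.1 -0.6 -2.1] M [-0.4 -0.1 -0. ]
tilt in tool xy deg [29.   0.1]
[(4346.5, (401, 289, 233, 38)), (27541.5, (239, 77, 163, 287)), (3263.0, (428, 0, 96, 48)), (254.0, (288, 0, 60, 7))]
```

View pics/v6.png

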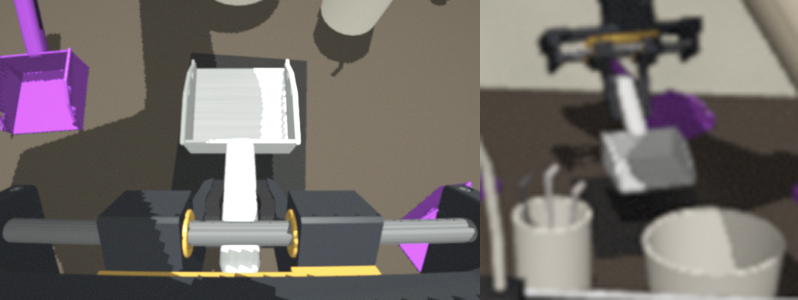

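Request:
drive_tool:
  targets: [0,0,6,0,-1,0,1,6,0,-1,-1.1,5.5,0,-0.043,-1,-1.1,5.5,0,-0.043,-1,-1.1,5.5,0,-0.043,-1]
  squeeze: 60

```text
t: 10.65
eef_pos: [522.0, -317.5, 353.3]
ee_rot: [-1.7, -2.106, -0.445]
wrist_force: [0.8, -0.1, -0.6]
opening: 19.3
finger_force: 60.0
```

Request:
drive_tool:
  targets: [-1.1,5.5,0,-0.043,-1,-1.1,5.5,0,-0.043,-1,-1.1,5.5,0,-0.043,-1,-1.1,4,0,-0.043,-1,-1.1,2,0,-0.043,-1]

```text
t: 11.28
eef_pos: [466.9, -92.3, 353.7]
ee_rot: [-1.933, -1.932, -0.505]
wrist_force: [-0.9, -0.8, -1.1]
opening: 19.5
finger_force: 60.0
```

```bash
python3 st.py; python3 w.py wD; cat > p.py <<'E'
from h import *
from scipy.spatial.transform import Rotation as Ro
# predicted pixels of scoop rim corners for pitch d about the grip
s=get_state();R=Ro.from_rotvec(s["ee_rot"]).as_matrix();G=s["eef_pos"]+147*R[:,2]
m=camera_model("wrist");W=np.linalg.inv(m["world_from_camera"])
y=np.arctan2(R[1,0],R[0,0])
P=np.array([(40,42,16),(40,-42,16),(-40,42,34),(-40,-42,34)],float)-[-84,0,52.4]
for d in(-6,-3,0,3,6):
    Q=G+P@(Ro.from_euler("z",y)*Ro.from_euler("y",d,degrees=True)).as_matrix().T
    print(d,cv2.projectPoints(Q,cv2.Rodrigues(W[:3,:3])[0],W[:3,3],m["camera_matrix"],m["dist_coeffs"])[0].reshape(-1,2).round(0).tolist())
f=cv2.imread("pics/wD.png");g=f.min(2)>95
for r in range(60,230,8):
    c=np.where(g[r,200:440])[0]+200
    if len(c): print(r,[(int(x[0]),int(x[-1])) for x in np.split(c,np.where(np.diff(c)>3)[0]+1) if len(x)>1])
E
python3 p.py
```

```text
t 11.275 tcp [466.9 -92.3 353.7] grasp [466.5 -20.2 225.7] q [-0.523, 0.328, 1.574, 0.439, 1.521, -0.608]
toolx [0.  0.9 0.5] yaw 89.93722339176755 toolz [-0.   0.5 -0.9] tilt 29.404637519802403 op 19.4893216842686 ff 59.99578004702926 F [-0.9 -0.8 -1.1] M [-0.4  0.1 -0.1]
tilt in tool xy deg [29.4 -0.1]
[(1138.5, (269, 327, 77, 37)), (2870.0, (501, 220, 114, 68)), (210.5, (175, 79, 13, 25)), (21664.5, (240, 24, 161, 271)), (361.0, (360, 4, 11, 83)), (270.0, (267, 3, 12, 83)), (468.0, (614, 0, 26, 52)), (1013.0, (197, 0, 20, 87))]
-6 [[252.0, 63.0], [390.0, 63.0], [239.0, 187.0], [402.0, 187.0]]
-3 [[254.0, 72.0], [388.0, 72.0], [240.0, 189.0], [401.0, 189.0]]
0 [[256.0, 80.0], [386.0, 80.0], [241.0, 192.0], [400.0, 192.0]]
3 [[258.0, 89.0], [384.0, 89.0], [242.0, 195.0], [399.0, 195.0]]
6 [[259.0, 97.0], [383.0, 97.0], [243.0, 198.0], [398.0, 198.0]]
60 [(200, 211), (267, 273), (279, 295), (310, 323), (338, 357), (363, 370)]
68 [(200, 210), (267, 274), (279, 370)]
76 [(200, 209), (272, 363)]
84 [(200, 208), (254, 259), (272, 363), (380, 385)]
92 [(251, 257), (261, 379), (383, 389)]
100 [(248, 256), (262, 378), (383, 392)]
108 [(247, 253), (261, 378), (387, 393)]
116 [(245, 252), (261, 379), (388, 395)]
124 [(244, 251), (260, 379), (388, 396)]
132 [(243, 250), (260, 379), (390, 397)]
140 [(243, 249), (260, 380), (390, 397)]
148 [(242, 249), (259, 381), (391, 398)]
156 [(242, 248), (259, 381), (391, 398)]
164 [(241, 248), (258, 381), (392, 399)]
172 [(240, 247), (258, 382), (392, 399)]
180 [(240, 247), (258, 382), (393, 400)]
188 [(239, 400)]
196 [(301, 338)]
204 [(301, 338)]
212 [(301, 338)]
220 [(300, 339)]
228 [(300, 339)]
```

Request:
drive_tool:
  targets: [0,1,-5,0,-1,0,2,-5,0,-1,0,2,-4.8,0,-1,0,0,0,0,-1]

```text
t: 11.82
eef_pos: [467.1, -43.7, 204.1]
ee_rot: [-1.929, -1.929, -0.501]
wrist_force: [-1.0, -0.9, -0.7]
opening: 19.3
finger_force: 60.0
```

```bash
python3 st.py; python3 - <<'E'
from h import *
b=grab_frame("side")[:,:,::-1];w=grab_frame("wrist")[:,:,::-1]
cv2.imwrite("pics/v7.png",np.hstack([cv2.resize(b[200:370,260:400],None,fx=2.6,fy=2.6,interpolation=2)[:440],cv2.resize(w[0:260,120:520],None,fx=1.08,fy=1.7)[:440]]))
E
```

```text
t 11.825 tcp [467.1 -43.7 204.1] grasp [466.1  28.7  76.2] q [-0.43, 0.536, 1.785, 0.518, 1.117, -0.731]
toolx [0.  0.9 0.5] yaw 89.87013544640836 toolz [-0.   0.5 -0.9] tilt 29.530259125450698 op 19.296140778671653 ff 59.996291706338525 F [-1.  -0.9 -0.7] M [-0.4  0.1 -0. ]
tilt in tool xy deg [29.5 -0.4]
```

View pics/v7.png

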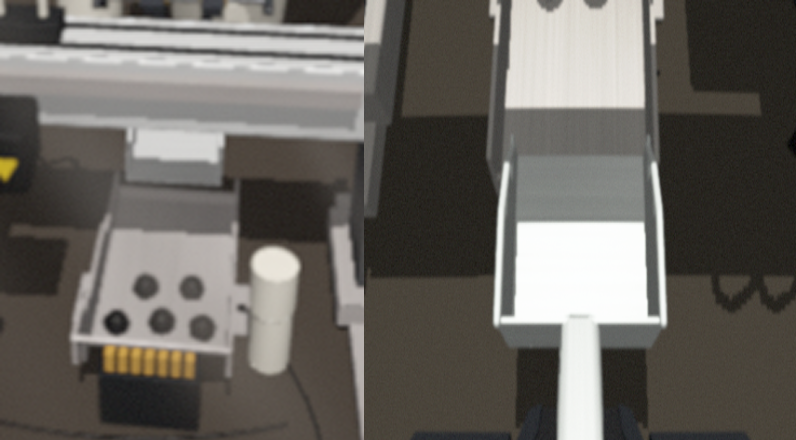

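Request:
drive_tool:
  targets: [0,4,0,0,-1,-0.1,4,0,0,-1,0,0.4,-0.8,0,-1,0,0,-0.8,0,-1,0,0,0,0,-1]

```text
t: 12.55
eef_pos: [467.0, 38.6, 190.4]
ee_rot: [-1.935, -1.932, -0.506]
wrist_force: [-0.5, 0.1, -0.5]
opening: 19.3
finger_force: 60.0
```

```bash
python3 st.py
```

```text
t 12.55 tcp [467.   38.6 190.4] grasp [467.1 110.6  62.3] q [-0.26, 0.552, 1.82, 0.597, 1.002, -0.646]
toolx [0.  0.9 0.5] yaw 89.90850356664733 toolz [ 0.   0.5 -0.9] tilt 29.3473768887859 op 19.2524485215705 ff 59.996135300025344 F [-0.5  0.1 -0.5] M [-0.4  0.1 -0. ]
tilt in tool xy deg [29.3 -0. ]
```

Request:
drive_tool:
  targets: [-0.1,0,-0.4,0,-1,-0.1,0,-0.3,0,-1,0,0,0,0,-1]

```text
t: 12.92
eef_pos: [464.7, 39.5, 183.5]
ee_rot: [-1.934, -1.933, -0.506]
wrist_force: [-0.1, -0.6, -0.0]
opening: 19.3
finger_force: 60.0
```

```bash
python3 st.py
```

```text
t 12.925 tcp [464.7  39.5 183.5] grasp [464.7 111.6  55.4] q [-0.259, 0.563, 1.831, 0.606, 0.984, -0.661]
toolx [0.  0.9 0.5] yaw 89.95889300909882 toolz [-0.   0.5 -0.9] tilt 29.359779408208485 op 19.33298966111998 ff 59.99565881676972 F [-0.1 -0.6 -0. ] M [-0.4  0.  -0. ]
tilt in tool xy deg [29.4 -0. ]
```

Request:
drive_tool:
  targets: [0,0,-0.15,0,-1,0,0,0,0,-1]

```text
t: 13.18
eef_pos: [464.8, 39.4, 183.0]
ee_rot: [-1.933, -1.934, -0.508]
wrist_force: [-2.8, -6.7, 13.8]
opening: 19.7
finger_force: 60.0
```

Request:
drive_tool:
  targets: [0,0,-0.15,0,-1,0,0,0,0,-1]

```text
t: 13.42
eef_pos: [464.8, 39.0, 182.4]
ee_rot: [-1.933, -1.935, -0.509]
wrist_force: [-7.9, -12.9, 28.5]
opening: 19.4
finger_force: 60.0
```

```bash
python3 st.py
```

```text
t 13.425 tcp [464.8  39.  182.4] grasp [465.  111.2  54.4] q [-0.26, 0.566, 1.832, 0.608, 0.981, -0.667]
toolx [-0.   0.9  0.5] yaw 90.07934571521105 toolz [ 0.   0.5 -0.9] tilt 29.40307986091616 op 19.362484695683897 ff 60.00424864701927 F [ -7.9 -12.9  28.5] M [0.7 1.  0.7]
tilt in tool xy deg [29.4  0.1]
```

Request:
drive_tool:
  targets: [0,0,-0.0,0,-1,0,0.8,0.2,0,-1,0,1,0,0,-1,0,1,0,0,-1,0,1,0,0,-1]

```text
t: 14.05
eef_pos: [465.2, 77.9, 183.2]
ee_rot: [-1.935, -1.935, -0.509]
wrist_force: [0.6, -5.4, 10.0]
opening: 19.3
finger_force: 60.0
```

Request:
drive_tool:
  targets: [0,1,0,0,-1,0,1,0,0,-1,0,0,0,0,-1]

```text
t: 14.42
eef_pos: [465.0, 98.5, 183.0]
ee_rot: [-1.933, -1.934, -0.509]
wrist_force: [2.7, 2.6, 4.8]
opening: 19.2
finger_force: 60.0
```

```bash
python3 st.py; python3 - <<'E'
from h import *
b=grab_frame("side")[:,:,::-1];w=grab_frame("wrist")[:,:,::-1];cv2.imwrite("pics/sd8.png",b)
cv2.imwrite("pics/v8.png",np.hstack([cv2.resize(b[220:370,260:400],None,fx=2.8,fy=2.8,interpolation=2)[:420],cv2.resize(w[0:210,120:520],None,fx=1,fy=2)[:420]]))
E
```

```text
t 14.425 tcp [465.   98.5 183. ] grasp [465.2 170.7  54.9] q [-0.131, 0.568, 1.821, 0.649, 0.936, -0.574]
toolx [-0.   0.9  0.5] yaw 90.04649726167315 toolz [ 0.   0.5 -0.9] tilt 29.39655898115269 op 19.22176752510909 ff 59.99672781676054 F [2.7 2.6 4.8] M [ 0.6 -0.4 -0.3]
tilt in tool xy deg [29.4  0.1]
```

View pics/v8.png

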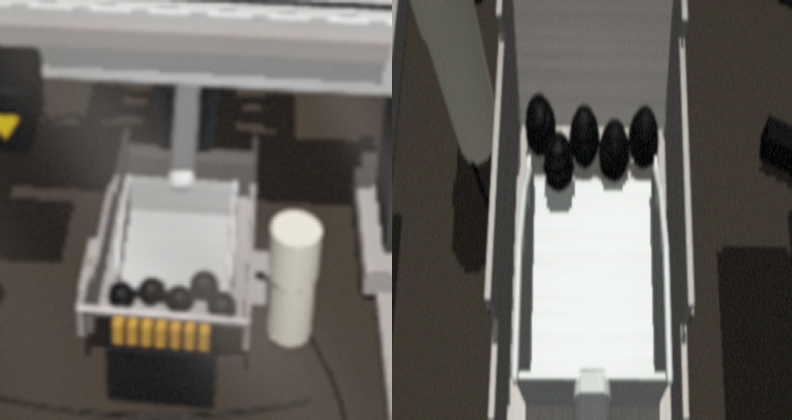

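Request:
drive_tool:
  targets: [0,0.6,0,0,-1,0,0.6,0,0,-1,0,0.5,0,0,-1,0,0,0,0,-1]

```text
t: 15.02
eef_pos: [465.1, 114.5, 183.1]
ee_rot: [-1.935, -1.935, -0.508]
wrist_force: [1.5, -4.7, 10.1]
opening: 19.0
finger_force: 60.0
```

```bash
python3 st.py; cat > sc.py <<'E'
from h import *
w=grab_frame("wrist")
g=(w.max(2)<60).astype(np.uint8);g[:, :235]=0;g[:,410:]=0;g[230:]=0
g=cv2.morphologyEx(g,cv2.MORPH_OPEN,np.ones((3,3)))
n,l,s,c=cv2.connectedComponentsWithStats(g)
print("dark blobs (x,y,w,h,area)",[s[i].tolist() for i in range(1,n) if s[i][4]>60])
cv2.imwrite("pics/last.png",w[:,:,::-1])
E
python3 sc.py
```

```text
t 15.025 tcp [465.1 114.5 183.1] grasp [465.4 186.5  55. ] q [-0.096, 0.57, 1.815, 0.658, 0.923, -0.545]
toolx [-0.   0.9  0.5] yaw 90.02963347705281 toolz [ 0.   0.5 -0.9] tilt 29.333481970174873 op 19.03399806313296 ff 59.99479869380593 F [ 1.5 -4.7 10.1] M [ 0.1 -0.2 -0.1]
tilt in tool xy deg [29.3  0.1]
dark blobs (x,y,w,h,area) [[235, 0, 175, 24, 4200], [272, 88, 45, 29, 824], [327, 88, 19, 6, 92]]
```

Request:
drive_tool:
  targets: [0,0.5,0,0,-1,0,0.4,0,0,-1,0,0,0,0,-1]

```text
t: 15.45
eef_pos: [465.2, 122.8, 183.3]
ee_rot: [-1.936, -1.936, -0.508]
wrist_force: [-1.2, -13.2, 15.2]
opening: 19.6
finger_force: 60.0
```

```bash
python3 st.py; python3 sc.py; python3 -c "
import cv2;w=cv2.imread('pics/last.png');cv2.imwrite('pics/v9.png',cv2.resize(w[0:220,210:430],None,fx=2.2,fy=2.2))"
```

```text
t 15.45 tcp [465.2 122.8 183.3] grasp [465.5 194.6  55.1] q [-0.077, 0.571, 1.811, 0.661, 0.917, -0.53]
toolx [-0.   0.9  0.5] yaw 90.05760129799125 toolz [ 0.   0.5 -0.9] tilt 29.242873739638647 op 19.62859606559791 ff 59.99472588300705 F [ -1.2 -13.2  15.2] M [-0.8  0.2  0. ]
tilt in tool xy deg [29.2  0.1]
dark blobs (x,y,w,h,area) [[235, 81, 175, 33, 5754]]
```

View pics/v9.png

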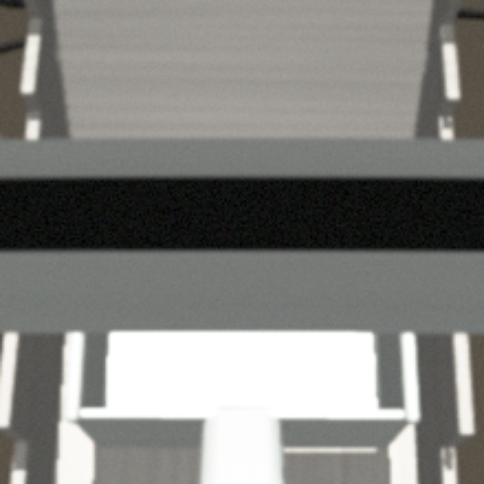

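```bash
cat > sl.py <<'E'
from h import *
import sys
def lumps(z=14,roi=(270,255,370,330),im=None,th=75):
    f=grab_frame("side") if im is None else im
    g=(cv2.GaussianBlur(f,(3,3),0).max(2)<th).astype(np.uint8);k=np.zeros_like(g);x0,y0,x1,y1=roi;k[y0:y1,x0:x1]=g[y0:y1,x0:x1]
    n,l,s,c=cv2.connectedComponentsWithStats(k)
    for i in range(1,n):
        if 12<s[i][4]: print(s[i].tolist(),c[i],onz("side",[c[i]],z)[0])
if __name__=="__main__":
    z=float(sys.argv[1]) if len(sys.argv)>1 else 14
    print("before");lumps(z,im=cv2.imread("pics/sd8.png"))
    f=grab_frame("side");cv2.imwrite("pics/sd9.png",f[:,:,::-1]);print("now");lumps(z,im=f)
    c=cv2.resize(f[270:325,294:350].max(2),(56,55))[::2]
    for r in c: print("".join("#" if v<55 else "+" if v<85 else "." if v<120 else " " for v in r))
E
python3 sl.py
```

```text
before
[270, 255, 28, 34, 655] [281.2 274.8] [570.  168.2  14. ]
[294, 255, 28, 17, 243] [311.7 261.2] [504.7 112.4  14. ]
[331, 255, 39, 39, 1028] [353.1 270.4] [404.2 138.1  14. ]
[270, 290, 17, 25, 366] [277.  301.7] [564.1 254.6  14. ]
[300, 321, 27, 9, 129] [311.4 325. ] [484.8 311.8  14. ]
now
[270, 255, 29, 34, 663] [281.3 274.7] [569.8 168.   14. ]
[295, 255, 27, 24, 230] [313.  263.3] [500.7 120.3  14. ]
[330, 255, 40, 39, 1004] [351.9 271.6] [406.9 142.5  14. ]
[270, 290, 17, 25, 366] [277.  301.7] [564.1 254.7  14. ]
[301, 323, 27, 7, 108] [313.  326.5] [481.2 315.3  14. ]
+++++++++....+++++++++++++..       .+###################
++++++++............++++++..       .+#####+#+##########+
++++++++......    ...+++++.        .+####+..............
++++++++.............+++++.        .+####+..............
+++++++..............++++.         .+###++..............
+++++++...................          +++++...............
++++++.  ................           ....................
+++++.   ................           ....................
++++.   .................           .................
[... 373 characters left out ...]
                             
.   ..                                                  
   ...                                                  
   ..                                                   
  ...                                                   
  ..                                                    
  ..                                                    
 ...                                                    
...                                                     
...                                  ..                 
..                                 .++..+.              
..      .+++.                     .++...+..             
..     .######+  .+##+++     .....+++......
```

```bash
cat > asc.py <<'E'
from h import *
import sys
f=cv2.imread(sys.argv[1]) if sys.argv[1].endswith("png") else grab_frame(sys.argv[1])
x0,y0,x1,y1=map(int,sys.argv[2:6])
for i,r in enumerate(f[y0:y1,x0:x1].max(2)): print(y0+i,"".join("#" if v<60 else "+" if v<90 else "." if v<125 else " " for v in r))
E
python3 asc.py pics/sd9.png 288 312 352 345; python3 asc.py pics/sd8.png 288 312 352 340
```

```text
312 +.     ...                                                      
313 +.     ...                                                      
314 +.     .+.                                                      
315 +     ..+.                                                      
316 .     .+.                                                       
317 .     .+.                                                       
318 .     .+.                                  ...                 .
319      ..+.                                 .+++.                 
320     ..+.                                 .+++++.                
321     .++.                                .+++.++..               
322    .+++.      ++++.                     .+++..++.               
323    .+++.      #####+.    .+++.         .++++++++.               
324    .+++.     .######+  .+###++.    ....+++++++++.               
325    .++.      +#######..+####+++   .++++++++++++++.              
326   ..++.     .#################+...++++++++++++++++..            
327   .....     .########++#######+++++++++++++++++++++.         
[... 2408 characters left out ...]
+.      ..
330                                  .+++++.      .++++++++.      ..
331                                                ..+.++++.      ..
332  ..........                                         ...       ..
333  ....++##++.                                                  ..
334   ...+#####+                                                  ..
335   ...+#####.                                                  ..
336   ...+#####+                                   .++........   ...
337   ...+#####+    .    .                         .+++++++++... ...
338   ..++#####+    .    .                         .++++++++++.  ...
339 ...+#######+    .    .    .    ..   ..    .    .++++++++++.  ...
```

Request:
drive_tool:
  targets: [0,0.3,0,0,-1,0,0.3,0,0,-1,0,0,0,0,-1]

```text
t: 15.92
eef_pos: [465.2, 125.5, 184.0]
ee_rot: [-1.94, -1.943, -0.504]
wrist_force: [-11.7, -58.0, 32.8]
opening: 19.2
finger_force: 60.0
```

```bash
python3 st.py; python3 asc.py side 288 314 352 332
```

```text
t 15.925 tcp [465.2 125.5 184. ] grasp [465.9 196.3  55.2] q [-0.07, 0.57, 1.809, 0.654, 0.911, -0.52]
toolx [-0.   0.9  0.5] yaw 90.15600066385605 toolz [ 0.   0.5 -0.9] tilt 28.808595331801502 op 19.160131742160914 ff 60.00750205479562 F [-11.7 -58.   32.8] M [-5.3  1.8  1. ]
tilt in tool xy deg [28.8  0.3]
314 +.     .+.                                                      
315 +     .++.                                                      
316 .     .+..                                                      
317 .     .+.                                                       
318 .     .+.                                  ...                 .
319      .++.                                 .+++.                 
320     ..+.                                 .+++++.                
321     .++.                                .+++..+.                
322    .+++.      ..++.                     .+++.+++.               
323    .+++.      +####+.    .+++.         .++++++++.               
324    .+++.     .######+. .+##+++.    ....+++++++++.               
325    .++..     +#######++####++++   +++++++++++++++.              
326   .+++.     .#################+...++++++++++++++++..            
327   ...+.     .########++#######+++++++++++++++++++++.            
328              +#####++..+#######+++++++++++.++++.+++.            
329                 .....   +++++##++++++++++..++++++++.          ..
330                             ......+++++++...++++++++.         ..
331                                             ......+..         ..
```

Request:
drive_tool:
  targets: [0,-0.3,0.1,0,-1,0,0,0.5,0,-1,0,0,0.8,0,-1,0,0,0.8,0,-1,0,0,0.3,0,-1]

```text
t: 16.6
eef_pos: [464.6, 127.0, 208.0]
ee_rot: [-1.933, -1.935, -0.506]
wrist_force: [-0.7, 1.0, -2.0]
opening: 19.7
finger_force: 60.0
```

```bash
python3 st.py; python3 asc.py side 286 296 352 332
```

```text
t 16.6 tcp [464.6 127.  208. ] grasp [464.6 199.   79.9] q [-0.069, 0.525, 1.79, 0.635, 0.97, -0.474]
toolx [-0.   0.9  0.5] yaw 90.0413271166472 toolz [-0.   0.5 -0.9] tilt 29.34680885926537 op 19.65736769711814 ff 59.99382549896836 F [-0.7  1.  -2. ] M [-0.5  0.1 -0.1]
tilt in tool xy deg [29.3  0. ]
296 +++++++++.   .                                                   .
297 +++++++++.   .                                                   .
298 +++++++++.   .                                                   .
299 +++++++++.  ..                                                   .
300 ++++++++.   ..                                                   .
301 ++++++++.   ..                                                   .
302 ++++++++.   ..                                                   .
303 ++++++++.  ...                                                   .
304 +++++...   ..                                                    .
305 +++++.     ..                                                    .
306 ++++.      ..                                                    .
307 ++++.      
[... 1059 characters left out ...]
..++.      ++++     .#####++.. .....                         
323 +.   .+++.       ..      .+####++.+++++++.    ..++..              
324 +.   .++..               .++###+..++++++++. ..+++++..             
325 +.   .++..     .......   ..+++++..+++++++++.++++++++.             
326 +.  .+++.      ..................++++++++++++++++++++.            
327 +   .....      ..................++++++++++++++++++++..           
328 .                      ..........++#++++++++++++++++++..          
329 .                          .......++++++++++++++++++++..        ..
330 .                                  .++++++...++++++++...        ..
331 .                                            .........          ..
```

Request:
drive_tool:
  targets: [0,-0.4,0,0,-1,0,-1.2,0,0,-1,0,-2.2,0,0,-1,0,-3.2,0,0,-1,0,-4.2,0,0,-1]

```text
t: 17.27
eef_pos: [464.5, 13.3, 207.4]
ee_rot: [-1.933, -1.934, -0.506]
wrist_force: [0.6, -0.2, -1.5]
opening: 18.9
finger_force: 60.0
```

Request:
drive_tool:
  targets: [0,0,0,0,-1,0,0,0,0,-1]

```text
t: 17.52
eef_pos: [464.5, 14.6, 207.4]
ee_rot: [-1.934, -1.932, -0.506]
wrist_force: [-0.0, 0.9, -1.5]
opening: 19.6
finger_force: 60.0
```

```bash
python3 st.py; python3 asc.py side 290 296 352 332; cat > wa.py <<'E'
from h import *
w=grab_frame("wrist");cv2.imwrite("pics/last.png",w[:,:,::-1]);g=cv2.resize(w[0:200,230:410].max(2),(90,50),interpolation=cv2.INTER_AREA)
for i,r in enumerate(g): print(4*i,"".join("#" if v<45 else "+" if v<90 else "." if v<140 else " " for v in r))
E
python3 wa.py
```

```text
t 17.525 tcp [464.5  14.6 207.4] grasp [464.4  86.7  79.3] q [-0.313, 0.519, 1.81, 0.564, 1.06, -0.655]
toolx [0.  0.9 0.5] yaw 89.92902586336184 toolz [-0.   0.5 -0.9] tilt 29.375750387915613 op 19.578185230468815 ff 59.99357616528869 F [-0.   0.9 -1.5] M [-0.5  0.1  0. ]
tilt in tool xy deg [29.4 -0.1]
296 +++++.   ..                                                  .
297 +++++.   ..    ....                                          .
298 +++++.   ..   .++++.                                         .
299 +++++.  ...  .++++++.                                        .
300 ++++.   ..   .++++++.                                        .
301 ++++.   ..   .++++++.                                        .
302 ++++.   ..   .+++++++            ....                        .
303 ++++.  ...   .#+++++.           .++++.                       .
304 +...   ...   .+##+++           .+++++.                       .
305 +.     ..     .+++.           .++...++.                      .
306 .      ..       ..            .+++..++.                      .
307 .      ..                     .+++++++.              
[... 5639 characters left out ...]
                     ......  ..++#+
172 +...+.  ......                                                              ......  ..+++#
176 ++++.   ......                                                              ......   .+++#
180 ++++.    .....                                                              ......   .+#++
184 ##++.    ....                                                                ....    .++++
188 ++++.                                                                                .+++#
192 +++++...............................                  ............................. .+++++
196 +++++++++...........................                  ...........................+++++#+++
```

Request:
drive_tool:
  targets: [0,1,0,0,-1,0,1.6,-0.3,0,-1,0,0,-0.9,0,-1,0,0,-0.9,0,-1,0,0,-0.35,0,-1]

```text
t: 18.25
eef_pos: [464.7, 40.7, 182.4]
ee_rot: [-1.934, -1.933, -0.506]
wrist_force: [0.0, -0.4, 3.8]
opening: 19.4
finger_force: 60.0
```

Request:
drive_tool:
  targets: [0,0,0,0,-0.3,0,0,0,0,-0.3,0,0,0,0,-0.3]

```text
t: 18.62
eef_pos: [464.6, 40.6, 183.1]
ee_rot: [-1.934, -1.934, -0.506]
wrist_force: [0.2, -0.2, 1.2]
opening: 30.8
finger_force: 0.0
```

```bash
python3 st.py; python3 wa.py | head -50
```

```text
t 18.625 tcp [464.6  40.6 183.1] grasp [464.6 112.7  54.9] q [-0.257, 0.564, 1.832, 0.606, 0.981, -0.661]
toolx [0.  0.9 0.5] yaw 89.99025259817122 toolz [-0.   0.5 -0.9] tilt 29.337912185242192 op 30.77605524534935 ff 0.0 F [ 0.2 -0.2  1.2] M [-0.3  0.1  0. ]
tilt in tool xy deg [29.3 -0. ]
0   .++++++++.                                        +##########+     +##+++#####+++++++.  
4   +++++++++.                                       .############+   +############++++++.  
8   +++++++++.                                       .#############  +#############++++++.  
12  .+++++++++.                                        ############+  +#############++++++.  
16  .++++++++.                                        .+###########.  +############+++++++.  
20  .++++++++                                         ..++#######+..  .##########+.++++++++  
24  ++++++++.                                          ......+.....   .+########+  .+++++++  
28  ++++++++.                                            ........     ...+++++.... .+++++++. 
32 .++++++++.                                             
[... 3214 characters left out ...]
                      ....... ..++.
172 +++.... .......                                                              ....... ..++.
176 +++.... .......                                                              ....... ..++.
180 +++.... .......                                                              .......  .++.
184 +++.... .......                          ..........                          .......  .++.
188 +++.... ......                          ............                          .. ...  .+++
192 +++.... .........................................  ...................................++++
196 ++........................................ . ....  .................................++++++
```

Request:
drive_tool:
  targets: [0,-1.1,0.5,0,-0.3,0,-1.1,0.5,0,-0.3,0,0,0,0,-1,0,0,0,0,-1,0,0,0,0,-1]

```text
t: 19.3
eef_pos: [464.7, 18.8, 193.0]
ee_rot: [-1.934, -1.934, -0.506]
wrist_force: [1.3, -1.1, 1.1]
opening: 18.6
finger_force: 60.0
```

```bash
python3 st.py; python3 - <<'E'
from h import *
m=camera_model("wrist")
print("now lump",onz("x",[(317,58)],12,m));m["world_from_camera"][1,3]-=26.5;m["world_from_camera"][2,3]+=24.3
E
python3 wa.py|sed -n 1,34p; python3 asc.py side 290 296 352 332
```

```text
t 19.3 tcp [464.7  18.8 193. ] grasp [464.7  90.8  64.9] q [-0.304, 0.546, 1.822, 0.58, 1.023, -0.674]
toolx [-0.   0.9  0.5] yaw 90.00000612428741 toolz [-0.   0.5 -0.9] tilt 29.344625771580652 op 18.625556888425965 ff 60.0020295381546 F [ 1.3 -1.1  1.1] M [-0.3  0.  -0.1]
tilt in tool xy deg [29.3 -0. ]
now lump [[462.3 244.1  12. ]]
0 +.   ++++++++.                                     .###########+ .############++++++.   ++
4 +   .+++++++.                                      .+#########+   ############++++++.   .+
8 +   .+++++++                                       ..++#####++.   +#########..++++++.   .+
12 +   .++++++.                                        ...........   .+######+.  .++++++   .+
16 .   +++++++.                                            ...       .............++++++    +
20 .  .+++++++.                                                        ......    .++++++    +
24    .+++++++.                                                                  .++++++.   .
28    .+++++++                                                                   .++++++.   .
32    +++++++
[... 4151 characters left out ...]
                              
322  ..++.  .#####+...+##+++##+                                   
323  .+++.   +###+.  .###++###+                                   
324  .+++.    ...     +#######+                                   
325  .++.             +#######.                                   
326 ..++.             .+###+++.                                   
327 ...+.               .+..                                      
328                                                               
329                                                             ..
330                                                             ..
331                                                             ..
```

Request:
drive_tool:
  targets: [0,0,1.5,0,-1,0,0,1.5,0,-1,0,-1.5,0,0,-1,0,-1.5,0,0,-1,0,0,0,0,-1]

```text
t: 20.02
eef_pos: [464.8, -12.7, 222.8]
ee_rot: [-1.936, -1.931, -0.506]
wrist_force: [0.4, -0.1, -0.8]
opening: 19.1
finger_force: 60.0
```

```bash
python3 st.py; python3 wa.py | head -30; python3 asc.py side 290 280 352 312; sed -i 's/\[-84,0,52.4\]/[-106,0,64.1]/' p.py; python3 p.py | head -5
```

```text
t 20.025 tcp [464.8 -12.7 222.8] grasp [464.8  59.4  94.6] q [-0.369, 0.493, 1.789, 0.533, 1.12, -0.667]
toolx [0.  0.9 0.5] yaw 89.85308729103389 toolz [ 0.   0.5 -0.9] tilt 29.35298309904078 op 19.118011173458328 ff 59.99399185180664 F [ 0.4 -0.1 -0.8] M [-0.4  0.1 -0.1]
tilt in tool xy deg [29.4 -0. ]
0 .....++.   .++++.                                 .#########+ .###########+++.   .+.+.+..+
4 #++++++.  .++++..                                 .+#######+   +########+++++.   ..+++.+++
8 ###++++   .++++.                                   ..+++++..   .#######.  .+++     ..+....
12 ++###++   .++++.                                      ...      ..++++... ..+++.    .......
16 +++###.   .++++.                                                 .....    .+++.    ...+..+
20 ++++++.   .++++.                                                          .+++.    .......
24 ++++++   .+++++                                                           .+++.    .......
28 ++++++   .++++.                           ....                            .+++.    .+.....
32 +++++.  ..++++.                         .#
[... 3798 characters left out ...]
     .+++..+++.                      .
307 .      ..                    .+++++++.                       .
308 .     ...                     .++++++.                       .
309 .     .+.                     ..++++.                         
310 .     ...                       ....                          
311       ..                                                      
-6 [[257.0, 42.0], [385.0, 42.0], [246.0, 152.0], [395.0, 152.0]]
-3 [[259.0, 52.0], [382.0, 52.0], [247.0, 156.0], [394.0, 156.0]]
0 [[261.0, 63.0], [381.0, 63.0], [248.0, 161.0], [393.0, 161.0]]
3 [[262.0, 73.0], [379.0, 73.0], [249.0, 166.0], [392.0, 166.0]]
6 [[264.0, 83.0], [377.0, 83.0], [250.0, 170.0], [391.0, 170.0]]
```

Request:
drive_tool:
  targets: [0,0,0,0,-1,0,0,0,0,-1]
  squeeze: 4

```text
t: 20.38
eef_pos: [464.6, -11.0, 223.0]
ee_rot: [-1.933, -1.934, -0.506]
wrist_force: [-0.6, -0.3, -0.8]
opening: 20.0
finger_force: 4.0
```

```bash
python3 st.py|head -3; python3 p.py | head -2; python3 wa.py | head -40;python3 - <<'E'
from h import *
print(onz("side",[(304.5,300),(323.5,306),(304,320),(313,322.5)],12))
E
```

```text
t 20.375 tcp [464.6 -11.  223. ] grasp [464.5  61.1  94.9] q [-0.366, 0.493, 1.789, 0.533, 1.12, -0.666]
toolx [-0.   0.9  0.5] yaw 90.00441069123636 toolz [-0.   0.5 -0.9] tilt 29.368541015517348 op 20.046650289802457 ff 3.999651583872037 F [-0.6 -0.3 -0.8] M [-0.3  0.1  0. ]
tilt in tool xy deg [29.4 -0. ]
-6 [[257.0, 42.0], [384.0, 42.0], [246.0, 152.0], [395.0, 152.0]]
-3 [[259.0, 52.0], [382.0, 52.0], [247.0, 156.0], [394.0, 156.0]]
0 ......++   .+++++.                                 ##########. +##########++++.  .++++++++
4 ++++++#+   .+++++.                                 +########+  +##########++++.   ++++++++
8 ######+.   +++++.                                  .++####++.   ########+..+++.   ..++++++
12 +#####+.  .+++++                                    ........   ..+####+.  .++++    .++++++
16 +#####+   .+++++                                                ...........++++    .++++++
20 ++#+##+   .+++++                                                          .++++     ++++++
24 +#+##++   .++++.                                                          .++++     ++++++
28 
[... 2498 characters left out ...]
                          ..... .+...+++++#++
136 +#+++...+++.. .....        .                                           ..... .....++++++++
140 +++#+...+++.. .....                                                    .....  .+..++#+++++
144 +++++...+++.  .....                                                    .....  .+..++++++#+
148 +#++++.++++.  .....                                                    .....  .+..++++++++
152 +++++++++...  .....                                                     ....  .++++#++++#+
156 +++++++++...  .....                                                     ....  .+++++++++#+
[[506.8 242.5  12. ]
 [464.9 256.4  12. ]
 [501.2 298.3  12. ]
 [482.4 303.2  12. ]]
```

Request:
drive_tool:
  targets: [0,0,0,0,-1,0.6,0.5,0,0,-1,0,1.4,0,0,-1,0,1.4,0,0,-1,0,1.4,0,0,-1]
  squeeze: 30

```text
t: 21.05
eef_pos: [470.5, 37.0, 222.9]
ee_rot: [-1.933, -1.934, -0.506]
wrist_force: [-0.6, -0.3, -1.5]
opening: 19.5
finger_force: 30.0
```

Request:
drive_tool:
  targets: [0,0,-0.7,0,-1,0,0,-0.7,0,-1,0,0,-0.7,0,-1,0,0,-0.6,0,-1,0,0,0,0,-1]

```text
t: 21.68
eef_pos: [471.1, 35.0, 195.8]
ee_rot: [-1.935, -1.932, -0.507]
wrist_force: [1.0, -1.0, 3.7]
opening: 19.4
finger_force: 30.0
```

```bash
python3 st.py|head -3; python3 p.py | head -5; python3 wa.py | head -40;python3 asc.py side 290 290 352 332
```

```text
t 21.675 tcp [471.1  35.  195.8] grasp [471.2 107.1  67.7] q [-0.265, 0.547, 1.804, 0.589, 1.021, -0.636]
toolx [0.  0.9 0.5] yaw 89.92004626701355 toolz [ 0.   0.5 -0.9] tilt 29.367031658887786 op 19.399926576850383 ff 30.00231385231018 F [ 1.  -1.   3.7] M [-0.  -0.2 -0.1]
tilt in tool xy deg [29.4  0. ]
-6 [[256.0, 42.0], [384.0, 42.0], [246.0, 152.0], [395.0, 152.0]]
-3 [[258.0, 52.0], [382.0, 52.0], [247.0, 156.0], [394.0, 156.0]]
0 [[260.0, 63.0], [380.0, 63.0], [248.0, 161.0], [393.0, 161.0]]
3 [[262.0, 73.0], [379.0, 73.0], [249.0, 166.0], [391.0, 166.0]]
6 [[263.0, 83.0], [377.0, 83.0], [250.0, 170.0], [390.0, 170.0]]
0 .++++++++.................................................................+++++   ++++++++
4 +++++++++.                                      .++#####+..    ...+++++...+++++   .+++++++
8 +++++++++                                      .##########.    +###+####+++++++.  .+++++++
12 +++++++++                                     .############   +###########+++++.  .+++++++
16 +++++++++                                     .############+ +############+++++.  .++++++
[... 5420 characters left out ...]
                              
322  .+++.  .#####+...+##+++##+                                   
323  .+++.   +###+.  .####+###+                                   
324  .+++.    ...    .+#######+                                   
325  .++.             +#######.                                   
326 .+++.             .+###+++.                                   
327 ...+.               .+..                                      
328                                                               
329                                                             ..
330                                                             ..
331                                                             ..
```

Request:
drive_tool:
  targets: [0,-0.6,0.1,0,-1,0,0,0,0,-1]
  squeeze: 4

```text
t: 22.02
eef_pos: [470.5, 29.3, 196.9]
ee_rot: [-1.934, -1.933, -0.505]
wrist_force: [0.4, -1.0, 1.2]
opening: 19.6
finger_force: 4.0
```

Request:
drive_tool:
  targets: [0,0,0,0,-1]
  squeeze: 60

```text
t: 22.15
eef_pos: [470.6, 29.6, 197.0]
ee_rot: [-1.934, -1.934, -0.506]
wrist_force: [-0.8, -0.6, 0.9]
opening: 19.0
finger_force: 60.0
```

```bash
python3 st.py|head -3; python3 wa.py | sed -n 8,30p
```

```text
t 22.15 tcp [470.6  29.6 197. ] grasp [470.5 101.7  68.8] q [-0.277, 0.544, 1.804, 0.582, 1.029, -0.642]
toolx [0.  0.9 0.5] yaw 89.97932701807792 toolz [-0.   0.5 -0.9] tilt 29.34479578527269 op 19.010100338289988 ff 60.000729079656594 F [-0.8 -0.6  0.9] M [-0.4  0.1  0. ]
tilt in tool xy deg [29.3 -0. ]
28 ++++++++                                         .........    ..+####++.  .+++++     +++++
32 ++++++++                                            ...       ....++++++. .+++++.    +++++
36 ++++++++                                                        +#######+.++++++.    .++++
40 +++++++.                                                       +###########+++++.    .++++
44 +++++++.                             .++++++.                  +###########+++++.    .++++
48 +++++++.                            +###++###+                 ###########+  +++.    .++++
52 +++++++.                           +###########               .##########+   .++.     ++++
56 +++++++                           .++++++.+++++.               .++++++++..   .+++.    ++++
60 +++++++        .                      
[... 673 characters left out ...]
                     ...     .+++++++
92 .++++.     .....     ####+++######                                        .....   .+++++++
96 .++++.     .....    +#############+                                       .....   .+++++++
100 +++++.     .....    .#############.                                       .....   .+++++++
104 +++++.     .....     +###########+.                                       .....    +++++++
108 +++++      ......     .+#######+.                                         .....   .+++++++
112 ++++.      ......       ......                                            ..... ...+++++++
116 ++++       ......                                                         ..... ..++++++++
```

Request:
drive_tool:
  targets: [0,1,0,0,-1,0,1.2,0,0,-1,0,1.2,0,0,-1,0,1.2,0,0,-1,0,1.2,0,0,-1]

```text
t: 22.82
eef_pos: [470.7, 88.6, 197.2]
ee_rot: [-1.934, -1.934, -0.507]
wrist_force: [-0.0, -2.9, 3.3]
opening: 18.5
finger_force: 60.0
```

Request:
drive_tool:
  targets: [0,0.5,0,0,-1,0,0.4,0,0,-1,0,0,0,0,-1]

```text
t: 23.2
eef_pos: [470.8, 96.8, 197.2]
ee_rot: [-1.934, -1.934, -0.507]
wrist_force: [-0.0, -1.7, 3.2]
opening: 19.0
finger_force: 60.0
```

```bash
python3 st.py|head -3;python3 asc.py side 290 270 352 332; python3 wa.py | sed -n 1,50p
```

```text
t 23.2 tcp [470.8  96.8 197.2] grasp [470.8 168.9  69.1] q [-0.133, 0.547, 1.795, 0.628, 0.976, -0.538]
toolx [0.  0.9 0.5] yaw 89.99407176494134 toolz [ 0.   0.5 -0.9] tilt 29.373260036199415 op 18.98651324963476 ff 60.023630261421204 F [-0.  -1.7  3.2] M [ 0.2 -0.1 -0.1]
tilt in tool xy deg [29.4 -0. ]
270 +++++++++++++....+++++++++++..       .+#####################++
271 +++++++++++++...........++++..       .+#####################++
272 +++++++++++++.................      ..++++++++++############++
273 ++++++++++++.................        .........++++++++++++++++
274 ++++++++++++.................       .........................+
275 ++++++++++++.................       .........................+
276 ++++++++++++.................       .........................+
277 ++++++++++++.................       .........................+
278 ++++++++++++................        .........................+
279 +++++++++++.................        .........................+
280 +++++++++++................          ........................+
281 +++++++++++................          ................
[... 7381 characters left out ...]
..................... .+++.. .+++++
172 +++            ......................                 ......................  +++. ..+++++
176 +++            ......................                 ......................  +++.   +++++
180 ++.            ......................                 ......................  +++.   +++++
184 ++.            ......................                 ......................  +++.   +++++
188 ++.            .....................                  ......................  +++.   +++++
192 ++.            .............................................................  +++.   .++++
196 ++             .............................................................. ++++   .++++
```

Request:
drive_tool:
  targets: [0,0,1.2,0,-1,0,-0.3,1.3,0,-1,0,-1.5,0,0,-1,0,-2.6,0,0,-1,0,-2.6,0,0,-1]

```text
t: 23.92
eef_pos: [470.4, 25.2, 221.9]
ee_rot: [-1.934, -1.934, -0.506]
wrist_force: [1.3, -0.5, -2.3]
opening: 18.7
finger_force: 60.0
```

Request:
drive_tool:
  targets: [0,0,-1,0,-1,0,0,-0.9,0,-1,0,0,0,0,-1]

```text
t: 24.3
eef_pos: [470.4, 27.3, 202.1]
ee_rot: [-1.932, -1.933, -0.504]
wrist_force: [-0.2, 0.1, -1.8]
opening: 19.0
finger_force: 60.0
```

```bash
python3 st.py|head -3;python3 asc.py side 290 285 352 332; python3 wa.py | sed -n 1,26p
```

```text
t 24.3 tcp [470.4  27.3 202.1] grasp [470.   99.4  74. ] q [-0.282, 0.534, 1.799, 0.575, 1.045, -0.636]
toolx [0.  0.9 0.5] yaw 89.97086571535652 toolz [-0.   0.5 -0.9] tilt 29.38859595244558 op 18.975506053917922 ff 60.01572127723193 F [-0.2  0.1 -1.8] M [-0.5  0.1  0. ]
tilt in tool xy deg [29.4 -0.1]
285 +++++++++.     .                ........++#####+..    .....  .
286 ##++++++.                              .+##+####+.   ......  .
287 ++++++++                                +##++###+.   ......  .
288 +++++++.                                .++++##+.    ......  .
289 ++++++..                                .++++#+.      .....  .
290 ++++++..                                 ......              .
291 ++++++.   .                                                  .
292 ++++++.                                                      .
293 ++++++.   .                                                  .
294 +++++..  ..                                                  .
295 +++++.   ..                                                  .
296 +++++.   ..                                           
[... 4095 characters left out ...]
                         .    .     .++++
76  ..++++.      ...                                                         ..          ++++
80   .++++.      ...                                                         ..      ....++++
84   .++++.     ....                                                         ...    .++++++++
88   .++++     ....                                                          .....  .++++++++
92   .++++    .....                                                          .....   ++++++++
96   +++++    .....         .+++.                                            .....   ++++++++
100   ++++.    .....      .#######+.                                          .....   ++++++++
```

Request:
drive_tool:
  targets: [0,0,0,0,-1,0,0,0,0,-1]
  squeeze: 3

```text
t: 24.65
eef_pos: [470.6, 26.9, 203.3]
ee_rot: [-1.933, -1.934, -0.506]
wrist_force: [0.6, -0.2, 0.2]
opening: 19.8
finger_force: 3.0
```

Request:
drive_tool:
  targets: [0,0,0,0,-1,0,0.8,0,0,-1,0,1.2,0,0,-1]
  squeeze: 60

```text
t: 25.02
eef_pos: [470.8, 47.2, 203.2]
ee_rot: [-1.935, -1.934, -0.507]
wrist_force: [0.4, -2.2, 2.6]
opening: 19.0
finger_force: 60.0
```

```bash
python3 st.py|head -3;python3 asc.py side 290 295 352 332; python3 wa.py | sed -n 1,30p; python3 p.py | head -5
```

```text
t 25.025 tcp [470.8  47.2 203.2] grasp [470.9 119.2  75. ] q [-0.24, 0.532, 1.799, 0.59, 1.028, -0.605]
toolx [0.  0.9 0.5] yaw 89.9699957897361 toolz [ 0.   0.5 -0.9] tilt 29.340232393838605 op 18.990781297406397 ff 59.99963615555316 F [ 0.4 -2.2  2.6] M [-0.4  0.1  0. ]
tilt in tool xy deg [29.3  0. ]
295 +++++..  .                             .+++++++.             .
296 +++++.                                 .+++++++              .
297 +++++.                                 .++++++.              .
298 +++++.                                  ..+++.               .
299 +++++.  .                                 ..                 .
300 ++++.   .                                                    .
301 ++++.   .                                                    .
302 ++++.   ..                                                   .
303 ++++.  ...                                                   .
304 +...   ...                                                   .
305 +.     ...                                                   .
306 .      ..                                             
[... 4132 characters left out ...]
++++.       ....                                                       ...         ..+++
108  .++++.       ....      .+####+                                          ...      ++++++++
112  .++++.       ....    .##++++###+                                        ....     ++++++++
116  +++++        ....   .###++++#####.                                      ....     ++++++++
-6 [[256.0, 42.0], [384.0, 42.0], [246.0, 152.0], [395.0, 152.0]]
-3 [[259.0, 52.0], [382.0, 52.0], [247.0, 156.0], [394.0, 156.0]]
0 [[260.0, 63.0], [380.0, 63.0], [248.0, 161.0], [393.0, 161.0]]
3 [[262.0, 73.0], [379.0, 73.0], [249.0, 166.0], [392.0, 166.0]]
6 [[264.0, 83.0], [377.0, 83.0], [250.0, 170.0], [390.0, 170.0]]
```

Request:
drive_tool:
  targets: [0,1,0,0,-1,0,1,0,0,-1,0,1,0,0,-1,0,0.8,0,0,-1,0,0.7,0,0,-1]

```text
t: 25.75
eef_pos: [472.1, 89.6, 204.5]
ee_rot: [-1.939, -1.943, -0.507]
wrist_force: [-0.7, -20.4, 13.0]
opening: 19.3
finger_force: 60.3
```

```bash
python3 st.py|head -3;python3 asc.py side 290 308 352 332; python3 wa.py | sed -n 10,30p
```

```text
t 25.75 tcp [472.1  89.6 204.5] grasp [473.1 160.7  75.8] q [-0.147, 0.533, 1.788, 0.611, 0.989, -0.535]
toolx [-0.   0.9  0.5] yaw 90.22672583648958 toolz [ 0.   0.5 -0.9] tilt 28.908215098937475 op 19.286045162159063 ff 60.28946348000318 F [ -0.7 -20.4  13. ] M [-1.8  0.7  0.5]
tilt in tool xy deg [28.9  0.4]
308 .     .                               .+...++.               .
309 .     .                              ..++..++.                
310 .     .                               .+..+++.                
311       .                               .++++++.                
312      ..                                ......                 
313      ..                                  ..                   
314      ..                                                       
315     .+.    ..++..                                             
316     .+.   .#####+                                             
317     .+.   +##++##.                                            
318     .+.  .##+++##+                                           .
319    ..+.  .###++##+                            
[... 2099 characters left out ...]
       .+#######+.....   ..   .++++++
92 ++++++         ...                                            .......   ...   ..   .++++++
96 +++++.         ...                                                      ...    .     .++++
100 +++++.         ...                                                       ...   .     .++++
104 +++++          ...                                                       ...   .     .++++
108 +++++         ....       .++++.                                          ...   .     .++++
112 +++++         ....     +##+++###.                                        ...         .++++
116 ++++.         ....    ###+++++####                                       ...    .    .++++
```

Request:
drive_tool:
  targets: [-0.3,-0.3,0,0,-1,-0.2,0.2,0,0,-1,0,0.6,0,0,-1,0,0.4,0,0,-1]

```text
t: 26.35
eef_pos: [465.9, 100.5, 203.3]
ee_rot: [-1.936, -1.934, -0.507]
wrist_force: [-0.1, -3.5, 3.8]
opening: 19.1
finger_force: 60.0
```

```bash
python3 st.py|head -3;python3 asc.py side 290 308 352 332; python3 wa.py | sed -n 10,30p
```

```text
t 26.35 tcp [465.9 100.5 203.3] grasp [466.1 172.5  75.1] q [-0.126, 0.531, 1.802, 0.626, 0.978, -0.527]
toolx [0.  0.9 0.5] yaw 89.96576556072243 toolz [ 0.   0.5 -0.9] tilt 29.31346913689709 op 19.116949629148717 ff 60.006030150689185 F [-0.1 -3.5  3.8] M [-0.5  0.  -0.2]
tilt in tool xy deg [29.3  0.1]
308 .     ...                                                    .
309 .     .+.                                  ...                
310 .     ...                                ..+++.               
311       ..                                 .+++++.              
312       ..                                .++..++.              
313      ...                                .++..+++              
314      .+.                                .+++++++.             
315     ..+.        ..                      .++..+++.             
316     .+..      .+##+.                    .++++++.              
317     .+.     .++####+.                    ......               
318     .+.     +#######.                                        .
319    ..+.     +#######.                               
[... 2089 characters left out ...]
        .############   ..    ++++++    +
92    +++++++.    ...                                        +##########.   ..    ++++++.   +
96   .+++++++.    ...                                        ..+######+.    ...   .+++++.   +
100   .+++++++.    ...                                           ......      ...   .+++++.   .
104   .+++++++     ...                                                       ...    +++++.   .
108   +++++++.    ....       .+##++                                          ...    +++++.    
112   +++++++.    ....    .##+++####+                                        ....   +++++.    
116  .+++++++     ...    .###++++#####                                       ....   ++++++
```

Request:
drive_tool:
  targets: [0,0.4,0,0,-1,0,0.3,0,0,-1]

```text
t: 26.7
eef_pos: [465.5, 107.7, 203.1]
ee_rot: [-1.934, -1.935, -0.505]
wrist_force: [-4.7, -22.6, 13.6]
opening: 18.8
finger_force: 60.0
```

Request:
drive_tool:
  targets: [0,0.3,0.2,0,-1,0,0.4,0.4,0,-1,0,0,0,0,-1]

```text
t: 27.08
eef_pos: [465.9, 111.6, 209.6]
ee_rot: [-1.939, -1.943, -0.501]
wrist_force: [-7.7, -44.8, 15.6]
opening: 19.1
finger_force: 60.0
```

```bash
python3 st.py|head -3;python3 asc.py side 290 305 352 332
```

```text
t 27.075 tcp [465.9 111.6 209.6] grasp [466.2 182.4  80.7] q [-0.1, 0.52, 1.792, 0.616, 0.979, -0.492]
toolx [-0.   0.9  0.5] yaw 90.15934650171448 toolz [ 0.   0.5 -0.9] tilt 28.787453594796307 op 19.09531343013496 ff 60.020877085626125 F [ -7.7 -44.8  15.6] M [-5.8  1.2  0.7]
tilt in tool xy deg [28.8  0.2]
305 +.     ..                         .++++++.                   .
306 .      ..                         .++++++.                   .
307 .      ..            .++..        .++++++.                   .
308 .     ...           .+++++.       .+++.++.                   .
309 .     ...           .++++++.       ++++++.                    
310 .     ...          .+++++++.       .+++++.                    
311       ..           .+++++++.        ..+++.....                
312       ..           .+++++++.          ...+++++..              
313      ...            +++++++.            .++++++.              
314      .+.            .+#++++             .+++.+++.             
315     ..+.             .++++.     ....    .+++..++.             
316     .+..               ..     .+++++....++++++++
[... 319 characters left out ...]
+++++.                        
322  .+++.                        .++++++.                        
323  .+++.                       .+++++++.                        
324  .+++.                       .+++++++                         
325  .++.                       .++++++++.                        
326 ..++.                       .++++++++.                        
327 .....                        ++++++++.                        
328                              +#++++++                         
329                              .++++++.                       ..
330                               ..+++.                        ..
331                                                             ..
```

Request:
drive_tool:
  targets: [0,-0.3,0.2,0,-1,0,-0.1,0.4,0,-1,0,0,0.6,0,-1,0,0,0.4,0,-1,0,0,0,0,-1]

```text
t: 27.75
eef_pos: [465.6, 111.0, 225.3]
ee_rot: [-1.933, -1.934, -0.506]
wrist_force: [-0.1, -0.1, -1.7]
opening: 19.1
finger_force: 60.0
```

```bash
python3 st.py|head -3;python3 asc.py side 290 285 352 332
```

```text
t 27.75 tcp [465.6 111.  225.3] grasp [465.6 183.   97.1] q [-0.103, 0.493, 1.778, 0.609, 1.021, -0.469]
toolx [-0.   0.9  0.5] yaw 90.0349571504782 toolz [-0.   0.5 -0.9] tilt 29.35077177748907 op 19.13114815241544 ff 60.00001550652087 F [-0.1 -0.1 -1.7] M [-0.6  0.1  0. ]
tilt in tool xy deg [29.4  0. ]
285 #++++++++.                              ...................  .
286 ++++++++.                                        ...   ....  .
287 ++++++++                                               ....  .
288 +++++++.                                               ....  .
289 +++++++.                                                ...  .
290 ++++++..  .                                                  .
291 ++++++.   .                                                  .
292 ++++++.   .                                                  .
293 ++++++.   .                                                  .
294 +++++..  ..                                                  .
295 +++++..  .                                                   .
296 +++++.   .                                          
[... 1655 characters left out ...]
+++++.                        
322  .+++.                       .+++++++.                        
323  .+++.                       .++++++.                         
324  .++..                        .++++.                          
325  .++.                          .++.                           
326 .+++.       .                   ..                            
327 ...+.      .................    ..                            
328            ...............................                    
329                  ...................................        ..
330                              ......................         ..
331                                          ..........         ..
```

Request:
drive_tool:
  targets: [0,-0.2,0,0,-1,0,-0.35,0,0,-1,0,-0.5,0,0,-1,0,-0.7,0,0,-1,0,-0.9,0,0,-1]

```text
t: 28.42
eef_pos: [465.7, 83.6, 225.0]
ee_rot: [-1.934, -1.934, -0.506]
wrist_force: [-0.5, -0.6, -2.2]
opening: 19.2
finger_force: 60.0
```

Request:
drive_tool:
  targets: [0,-1.1,0,0,-1,0,-1.3,0,0,-1,0,-1.5,0,0,-1,0,-1.7,0,0,-1,0,-1.9,0,0,-1]

```text
t: 29.05
eef_pos: [465.6, 7.9, 225.1]
ee_rot: [-1.934, -1.934, -0.506]
wrist_force: [-1.3, 0.4, -2.7]
opening: 19.3
finger_force: 60.0
```

Request:
drive_tool:
  targets: [0,0,0,0,-1,0,0,0,0,-1]

```text
t: 29.3
eef_pos: [465.6, 9.3, 225.0]
ee_rot: [-1.934, -1.933, -0.506]
wrist_force: [0.3, -0.6, -1.1]
opening: 18.8
finger_force: 60.0
```

```bash
python3 st.py|head -3;python3 wa.py; python3 p.py | head -5;python3 asc.py side 290 300 352 332|cut -c1-60
```

```text
t 29.3 tcp [465.6   9.3 225. ] grasp [465.5  81.4  96.9] q [-0.323, 0.488, 1.79, 0.547, 1.107, -0.632]
toolx [0.  0.9 0.5] yaw 89.96565291195458 toolz [-0.   0.5 -0.9] tilt 29.367815278625226 op 18.765911648600845 ff 60.00007417984307 F [ 0.3 -0.6 -1.1] M [-0.6  0.1  0. ]
tilt in tool xy deg [29.4 -0. ]
0 ........   .++++.                                                        .+++.   +++++++++
4 ........   +++++.                                                        .+++.   +++++++++
8 ........   +++++.                                                        .++++   +++++++++
12 .......   .+++++.                                                        .++++   .++++++++
16 .......   .+++++.                                                         ++++   .++++++++
20 .....++   .+++++.                                                         ++++   .++++++++
24 +++++#+   ++++++                                                          ++++.  .++++++++
28 ####++.   +++++.                                                          ++++.   .+++++++
32 #####+.  .+++++                            
[... 5448 characters left out ...]
                         
320   ..+.                                                  
321   .++.                                                  
322  ..++.                                                  
323  .+++.                                                  
324  .+++.                                                  
325  .++.                                                   
326 ..++.                                                   
327 .....                                                   
328                                                         
329                                                         
330                                                         
331
```

Request:
drive_tool:
  targets: [0,-0.3,0,0,-1,0,-0.6,0,0,-1,0,-0.9,0,0,-1,0,-1.2,0,0,-1,0,-1.5,0,0,-1]

```text
t: 30.02
eef_pos: [465.7, -36.8, 225.0]
ee_rot: [-1.934, -1.934, -0.506]
wrist_force: [0.8, 0.5, -1.6]
opening: 18.9
finger_force: 60.0
```

Request:
drive_tool:
  targets: [0,0,-0.4,0,-1,0,0,-0.7,0,-1,0,0,-0.8,0,-1,0,0,-0.8,0,-1,0,0,-0.8,0,-1]

```text
t: 30.65
eef_pos: [466.1, -36.1, 189.9]
ee_rot: [-1.935, -1.935, -0.507]
wrist_force: [-1.0, -7.1, 5.6]
opening: 19.3
finger_force: 60.0
```

```bash
python3 st.py|head -3;python3 wa.py|sed -n 8,46p; python3 p.py | head -5
```

```text
t 30.65 tcp [466.1 -36.1 189.9] grasp [466.3  35.8  61.7] q [-0.416, 0.559, 1.805, 0.538, 1.066, -0.749]
toolx [-0.   0.9  0.5] yaw 90.0331321415678 toolz [ 0.   0.5 -0.9] tilt 29.2947492961333 op 19.274190893146955 ff 60.00916063785553 F [-1.  -7.1  5.6] M [-0.4  0.1 -0. ]
tilt in tool xy deg [29.3  0.1]
28 +...+++++.                                                                   ..++....+++++
32 ....++++.                             ++##+..                                 .++...++++++
36 ....++++.                          .#########+                              . .++...++++++
40 ....++++    ..                    +###########+                            .. ..+....+.+++
44 ....++++    ...                 .+#############.                           ... .+....+++++
48 ...++++.   ....                 .##############+                           ... ......+++++
52 ...++++.   ....                 .+#############.                           ...  .....+++++
56 ...++++.   ....                  .+###########.                            ..   ......++++
60 ...++++..  ....                    .+#
[... 2520 characters left out ...]
++++++..++++++++++++++++++++++++++                 .++++++++++++++++++++++++++++.++.+++.
172 ++.++++++++.++++++++++++++++++++++++                  ++++++++++++++++++++++++++.++++.+++.
176 ++.+..+.++++++++++++++++++++++++++++                  ++++++++++++++++++++++++++.++++.+..+
180 ++++.++.++.+++++++++++++++++++++++++                  +++++++++++++++++++++++++..++..+++++
-6 [[256.0, 42.0], [384.0, 42.0], [246.0, 152.0], [395.0, 152.0]]
-3 [[258.0, 52.0], [382.0, 52.0], [247.0, 156.0], [394.0, 156.0]]
0 [[260.0, 62.0], [380.0, 62.0], [248.0, 161.0], [393.0, 161.0]]
3 [[262.0, 73.0], [379.0, 73.0], [249.0, 166.0], [391.0, 166.0]]
6 [[263.0, 82.0], [377.0, 82.0], [250.0, 170.0], [390.0, 170.0]]
```

Request:
drive_tool:
  targets: [0,-0.5,0.3,0,-1,0,-1,0.5,0,-1,0,-1.6,0.8,0,-1,-0.2,-2,1.2,0,-1,-0.4,-2.2,1.6,0,-1]

```text
t: 31.32
eef_pos: [459.5, -110.2, 234.7]
ee_rot: [-1.934, -1.934, -0.506]
wrist_force: [-0.2, -0.0, -1.2]
opening: 19.4
finger_force: 60.0
```

Request:
drive_tool:
  targets: [-0.5,-2.4,2,0,-1,-0.5,-2.6,2.2,0,-1,-0.5,-2.8,2.2,0,-1,-0.5,-2.8,2,0,-1,-0.5,-2.8,1.5,0,-1]

```text
t: 31.95
eef_pos: [433.9, -244.5, 334.4]
ee_rot: [-1.936, -1.934, -0.506]
wrist_force: [0.0, 0.3, -1.4]
opening: 19.1
finger_force: 60.0
```

Request:
drive_tool:
  targets: [-0.5,-2.6,1,0,-1,-0.4,-2.2,0,0,-1,-0.3,-1.7,0,0,-1,0,-1.2,0,0,-1,0,-0.6,0,0,-1]

```text
t: 32.58
eef_pos: [422.7, -326.3, 342.7]
ee_rot: [-1.933, -1.933, -0.506]
wrist_force: [-0.1, -0.0, -2.7]
opening: 19.0
finger_force: 60.0
```

```bash
python3 st.py|head -3;python3 wa.py; python3 p.py | head -5
```

```text
t 32.575 tcp [ 422.7 -326.3  342.7] grasp [ 422.6 -254.1  214.6] q [-0.927, 0.461, 1.388, 0.301, 1.71, -0.948]
toolx [0.  0.9 0.5] yaw 89.97121500600156 toolz [-0.   0.5 -0.9] tilt 29.38647130204255 op 18.97713277260956 ff 59.99624568424679 F [-0.1 -0.  -2.7] M [-0.6  0.1 -0. ]
tilt in tool xy deg [29.4 -0. ]
0 ++++######################################################################################
4 ++++###++#####################################+#+#+#######+###############################
8 ++++###+++++++++++++++++++++++++++++++++++++++++++++++++++++++++++++++++++++++++++++++++++
12 ++++++++++++++++++++++++++++++++++++++++++++++++++++++++++++++++++++++++++++++++++++++++++
16 ++++++++++++++++++++++++++++++++++++++++++++++++++++++++++++++++++++++++++++++++++++++++++
20 ++++++++++++++++++++++++++++++++++++++++++++++++++++++++++++++++++++++++++++++++++++++++++
24 ++++++++++++++++++++++++++++++++++++++++++++++++++++++++++++++++++++++++++++++++++++++++++
28 ++++++++++++++++++++++++++++++++++++++++++++++++++++++++++++++++++++++++++++++++++++++++++
32 +++++++++++++++++++++++++++++++++++++
[... 3559 characters left out ...]
#+++++++++++++     .                                                .     .+++++++++++++
188 ####+++++++++++++.                                                        .+++++++++++++++
192 ####+++++++++++++++.   .                                                .+++++++++++++++++
196 #####++++++++++++++##+...                                           . .+###+++++++++++++++
-6 [[257.0, 42.0], [384.0, 42.0], [246.0, 152.0], [395.0, 152.0]]
-3 [[259.0, 52.0], [382.0, 52.0], [247.0, 156.0], [394.0, 156.0]]
0 [[260.0, 63.0], [380.0, 63.0], [248.0, 161.0], [393.0, 161.0]]
3 [[262.0, 73.0], [379.0, 73.0], [249.0, 166.0], [392.0, 166.0]]
6 [[264.0, 83.0], [377.0, 83.0], [250.0, 170.0], [391.0, 170.0]]
```

Request:
drive_tool:
  targets: [0,0,0,0,-1,0,0,0,0,-1]
  squeeze: 14

```text
t: 32.88
eef_pos: [422.8, -325.3, 343.0]
ee_rot: [-1.933, -1.934, -0.506]
wrist_force: [0.3, -1.3, -2.1]
opening: 19.6
finger_force: 14.0
```

Request:
drive_tool:
  targets: [0,0,0,0,-1,0,0,0,0,-1]
  squeeze: 10

```text
t: 33.12
eef_pos: [422.7, -325.6, 343.1]
ee_rot: [-1.933, -1.934, -0.506]
wrist_force: [0.0, -0.7, -0.0]
opening: 19.9
finger_force: 10.0
```

```bash
python3 st.py|head -3;python3 wa.py
```

```text
t 33.125 tcp [ 422.7 -325.6  343.1] grasp [ 422.7 -253.5  215. ] q [-0.926, 0.459, 1.389, 0.302, 1.71, -0.948]
toolx [-0.   0.9  0.5] yaw 90.00748250472613 toolz [-0.   0.5 -0.9] tilt 29.358373245608675 op 19.904216580416804 ff 9.994359535630792 F [ 0.  -0.7 -0. ] M [-0.3  0.1 -0. ]
tilt in tool xy deg [29.4 -0. ]
0 ...+++++++++++++++++++++++++++++++++++++++++++++++++++++++++++++++++++++++++++++++++++++++
4 ...+++++++++++++++++++++++++++++++++++++++++++++++++++++++++++++++++++++++++++++++++++++++
8 ...++++...................................................................................
12 ..........................................................................................
16 ..........................................................................................
20 ..........................................................................................
24 ..........................................................................................
28 ..........................................................................................
32 ................................
[... 3237 characters left out ...]
                          .........
172 ++..........               +######     .#######+                                ..........
176 ++...........               ++#++       .+####.                                ...........
180 +++...........       ..                                             .         ............
184 ++++............     ..                                             ..       .............
188 ++++............    ..                                              ..     ...............
192 +++++...........    ..                                               ..    ...............
196 ++++++..........   ...                                               ..    ...............
```

```bash
python3 - <<'E'
import cv2
w=cv2.imread("pics/last.png");g=cv2.resize(w[145:300,240:400].max(2),(160,78),interpolation=cv2.INTER_AREA)
for i,r in enumerate(g): print(145+2*i,"".join("#" if v<45 else "+" if v<90 else "." if v<140 else " " for v in r))
E
python3 asc.py top 280 185 365 255
```

```text
145 .........                                                                                                                                                  .....
147 .........                                                                                                                                                  .....
149 .........                                                                                                                                                  .....
151 .........                            ......                                                                                                                .....
153 ..........                         .++#####+++.                                                   .++++++..                                                .....
155 ..........                        .+########++++.                                               .+####+#+#++                                               .....
157 ..........                       ..+++######+++++.                                             .#######+++
[... 17353 characters left out ...]
       .................                            .+#++++.............++##++.       
248        ..................                         .+++++..............+++#++.        
249         ..................                      .++++................+++++..         
250          ...................                  ......................++#++.           
251          .......................            ......................++++++.            
252           .....................................................++++++++.             
253            .................................................++++++#++..              
254             ..............................................++++####++.
```

Request:
drive_tool:
  targets: [0,0,0,0,-1,0,0,3,0,-1,0,0,5,0,-1,2,-4,2,0,-1,2,-4,0,0.1,-1]
  squeeze: 60

```text
t: 33.85
eef_pos: [462.8, -406.3, 445.5]
ee_rot: [-1.826, -2.024, -0.476]
wrist_force: [1.5, 0.5, -0.7]
opening: 19.2
finger_force: 60.0
```

Request:
drive_tool:
  targets: [2,-4,0,0.1,-1,2,-2.5,0,0.1,-1,2,-1.5,0,0.05,-1,1,0,0,0,-1]

```text
t: 34.35
eef_pos: [533.4, -486.9, 441.5]
ee_rot: [-1.543, -2.206, -0.404]
wrist_force: [0.3, 0.2, -0.6]
opening: 19.1
finger_force: 60.0
```

```bash
python3 st.py|head -3; python3 asc.py top 285 200 350 255; python3 wa.py | head -50
```

```text
t 34.35 tcp [ 533.4 -486.9  441.5] grasp [ 508.6 -419.1  313.4] q [-0.92, 0.798, 0.461, 0.208, 2.366, -1.157]
toolx [-0.3  0.8  0.5] yaw 110.03716240833509 toolz [-0.2  0.5 -0.9] tilt 29.42063237202915 op 19.106272295487084 ff 59.98577546328306 F [ 0.3  0.2 -0.6] M [-0.4 -0.1 -0. ]
tilt in tool xy deg [29.4 -0. ]
200 .....................................                    ........
201 ....................................                      .......
202 ..................................                         ......
203 ................................                            .....
204 ...............................                             .....
205 .............................                                ....
206 ...........................                                   ...
207 ..........................                                     ..
208 .........................                                      ..
209 ........................                                        .
210 .......................                                          
211 ...........
[... 7086 characters left out ...]
............   .................+++
172 .......+++++++++++.    .++++++++++++++++++++++++++++++++++++++++++.     ++++..............
176 .......+++++++++++     ........+++++...............................     .+++++............
180 .......++++++++++                                                        .+++............+
184 .......+++++++++.                                                         ++++............
188 .......+++++++++                                                          .++.............
192 .......+++++++++                                                           ++.............
196 .......++++++++.                                                           ++.............
```

```bash
sed -i 's/for d in(-6,-3,0,3,6)/for d in(20,30,35,40,45,50,55,60)/' p.py; python3 p.py|head -8; python3 - <<'E'
import cv2
w=cv2.imread("pics/last.png");g=cv2.resize(w[160:300,230:410].max(2),(120,47),interpolation=cv2.INTER_AREA)
for i,r in enumerate(g): print(160+3*i,"".join("#" if v<45 else "+" if v<90 else "." if v<140 else " " for v in r))
E
```

```text
20 [[269.0, 127.0], [371.0, 127.0], [254.0, 194.0], [386.0, 194.0]]
30 [[271.0, 156.0], [368.0, 156.0], [255.0, 211.0], [384.0, 211.0]]
35 [[272.0, 171.0], [367.0, 171.0], [256.0, 220.0], [384.0, 220.0]]
40 [[273.0, 185.0], [367.0, 185.0], [257.0, 229.0], [383.0, 230.0]]
45 [[274.0, 200.0], [366.0, 200.0], [257.0, 239.0], [383.0, 239.0]]
50 [[274.0, 214.0], [366.0, 214.0], [257.0, 248.0], [383.0, 248.0]]
55 [[274.0, 229.0], [365.0, 229.0], [257.0, 257.0], [383.0, 258.0]]
60 [[274.0, 243.0], [365.0, 243.0], [257.0, 267.0], [383.0, 267.0]]
160 .........++++++++++++++++++++++++++++++++++++..................................................................+++++++++
163 .........+++++++++++++++++++++++++++++++++++++..................................................................++++++++
166 .........++++++++++++++++++++..+++++++++++++++++..........................................  ......................++++++
169 .........+++++++++++++++++..   .+++++++++++++++++++++++++++++++++++++++++................    ........................+++
172 .........++++++++++++++++      .++++++++++++++++++++
[... 4618 characters left out ...]
+                           .+#++++++++++++++++++++++++..    .++#++++++++++
286 ++++++++++++.   ....+++++++++++++++++++++++++.                            +##+++++++++++++++++++++++....   .++++++++++++
289 +++++++++#++    ....+++++++++++++++++++++++++.                            .+#++++++++++++++++++++++.....    .++++.......
292 ++++++++##+.   ......+++++++++++++++++++.+++.                              +++++..+.....+.+++++++++......   .+##+.      
295 +++++++++#+.   .....++++++++++++++++++.......                               ....         ........ .......    .+#+.      
298 ++++++++#+.    .........+.+......+.+.......                                                          ....     ++++......
```

Request:
drive_tool:
  targets: [0.1,2.5,-4,0,-1,0.1,2.5,-5,0,-1,0,0,-5,0,-1,0,0,-2.3,0,-1,0,0,0,0,-1]

```text
t: 35.08
eef_pos: [534.2, -435.6, 278.8]
ee_rot: [-1.542, -2.204, -0.405]
wrist_force: [0.7, -0.4, -0.7]
opening: 19.3
finger_force: 60.0
```

```bash
python3 st.py|head -3; python3 - <<'E'
from h import *
w=grab_frame("wrist");g=cv2.resize(w[100:300,200:440].max(2),(120,50),interpolation=cv2.INTER_AREA)
for i,r in enumerate(g): print(100+4*i,"".join("#" if v<30 else "+" if v<70 else "." if v<140 else " " for v in r))
E
```

```text
t 35.075 tcp [ 534.2 -435.6  278.8] grasp [ 509.2 -367.6  150.9] q [-0.876, 0.797, 0.923, 0.176, 1.908, -1.208]
toolx [-0.3  0.8  0.5] yaw 109.99362462741651 toolz [-0.2  0.5 -0.9] tilt 29.528641808657888 op 19.344710179108347 ff 59.986150190234184 F [ 0.7 -0.4 -0.7] M [-0.4 -0.1  0. ]
tilt in tool xy deg [29.5 -0.1]
100 ...................................................................................                          ...        
104 .................................................................................                           .....       
108 ................................................................................                             ....       
112 ..............................................................................                              .......     
116 ...........................................................................                                .........    
120 ........................................................................                                   ............ 
124 ...........................
[... 4768 characters left out ...]
..++.                    .++.........+........++++++.......................
280 ......................++.    ..................++.                     ++........++.........   .++......................
284 .....................++.      .................++                      ++..................     .++.....................
288 .....................++       .................+.                      ++.................       ++.. ... ..............
292 .....................+.       ...................                      ...................       ++.                    
296 ....................++.                                                                          .++....................
```

Request:
drive_tool:
  targets: [0,0,-0.8,0,-1,0,0,-0.5,0,-1,0,0,0,0,-1]
  squeeze: 15

```text
t: 35.5
eef_pos: [534.6, -436.0, 267.7]
ee_rot: [-1.545, -2.208, -0.404]
wrist_force: [1.1, -1.3, 2.7]
opening: 20.0
finger_force: 15.0
```

Request:
drive_tool:
  targets: [0.4,-1,-0.9,0,-1,0.4,-1.1,-0.9,0,-1,0,0,0,0,-1]
  squeeze: 8

```text
t: 35.88
eef_pos: [542.7, -457.7, 247.1]
ee_rot: [-1.544, -2.204, -0.405]
wrist_force: [0.1, -0.1, -0.3]
opening: 19.6
finger_force: 8.0
```

```bash
python3 st.py|head -3; python3 p.py|head -2; python3 - <<'E'
from h import *
w=grab_frame("wrist");g=cv2.resize(w[60:300,200:440].max(2),(120,60),interpolation=cv2.INTER_AREA)
for i,r in enumerate(g): print(60+4*i,"".join("#" if v<30 else "+" if v<70 else "." if v<140 else " " for v in r))
E
```

```text
t 35.875 tcp [ 542.7 -457.7  247.1] grasp [ 517.8 -389.8  119.1] q [-0.886, 0.862, 0.874, 0.17, 1.891, -1.222]
toolx [-0.3  0.8  0.5] yaw 109.97578291037208 toolz [-0.2  0.5 -0.9] tilt 29.469596797141783 op 19.62032849687228 ff 7.999898709822446 F [ 0.1 -0.1 -0.3] M [-0.2 -0.1 -0. ]
tilt in tool xy deg [29.5 -0.1]
20 [[269.0, 127.0], [371.0, 127.0], [254.0, 194.0], [386.0, 194.0]]
30 [[272.0, 157.0], [368.0, 157.0], [255.0, 212.0], [384.0, 212.0]]
60 ....................................................................................                             ...    
64 ..................................................................................                              ....    
68 ................................................................................                                 ....   
72 ..............................................................................                                  ......  
76 ...........................................................................                                    .........
80 .........................
[... 6141 characters left out ...]
.+++.                    .+++.....................+++......................
280 .....................++.    ...................++                      ++...................    .++.....................
284 .....................+.      ..................++                      +++.........+.......      +++....................
288 ....................++       ..................+.                      .++.........++......      .++..                  
292 .....             ..+.       ....................                      ....................       ++.                   
296 ...................++                                                                        .    .++.         . .......
```

Request:
drive_tool:
  targets: [0.4,-1.1,-1.3,0,-1,0.35,-0.9,-1.3,0,-1,0.2,-0.6,-1.2,0,-1,0.15,-0.45,-1.1,0,-1,0,0,0,0,-1]
  squeeze: 6

```text
t: 36.55
eef_pos: [553.6, -487.5, 198.8]
ee_rot: [-1.543, -2.205, -0.404]
wrist_force: [-0.5, 0.3, 0.1]
opening: 19.6
finger_force: 6.0
```

Request:
drive_tool:
  targets: [0,0,0,0,-1,0,0,0,0,-1]
  squeeze: 3

```text
t: 36.8
eef_pos: [553.7, -487.0, 200.4]
ee_rot: [-1.543, -2.207, -0.404]
wrist_force: [-0.3, -0.0, 0.2]
opening: 19.9
finger_force: 3.0
```

```bash
python3 st.py|head -3; sed -i 's/for d in(20,30/for d in(-3,0,3,6,10,20,30/' p.py; python3 p.py|head -6; python3 - <<'E'
from h import *
w=grab_frame("wrist");g=cv2.resize(w[20:260,200:440].max(2),(120,60),interpolation=cv2.INTER_AREA)
for i,r in enumerate(g): print(20+4*i,"".join("#" if v<30 else "+" if v<70 else "." if v<140 else " " for v in r))
E
```

```text
t 36.8 tcp [ 553.7 -487.   200.4] grasp [ 529.  -419.3   72.3] q [-0.899, 0.957, 0.799, 0.162, 1.872, -1.24]
toolx [-0.3  0.8  0.5] yaw 110.0658223294556 toolz [-0.2  0.5 -0.9] tilt 29.340541778284507 op 19.92124254299352 ff 2.9999346658587456 F [-0.3 -0.   0.2] M [-0.2 -0.   0. ]
tilt in tool xy deg [29.3 -0. ]
-3 [[258.0, 52.0], [382.0, 52.0], [246.0, 156.0], [393.0, 156.0]]
0 [[260.0, 63.0], [380.0, 63.0], [248.0, 161.0], [392.0, 161.0]]
3 [[262.0, 73.0], [378.0, 73.0], [249.0, 166.0], [391.0, 166.0]]
6 [[263.0, 83.0], [377.0, 83.0], [250.0, 170.0], [390.0, 170.0]]
10 [[265.0, 95.0], [375.0, 95.0], [251.0, 177.0], [389.0, 177.0]]
20 [[269.0, 126.0], [371.0, 126.0], [254.0, 194.0], [386.0, 194.0]]
20 ........................................................................................................................
24 ........................................................................................................................
28 ........................................................................................................................
32 ................
[... 6388 characters left out ...]
+++++                    .++...............................................
240 .......+++++++++++++++++++++++++++++..............                    .......+..........................................
244 .......+++++++++++++++++++++++++++.......+........                    ........+.........................................
248 .......++++++++++++++++++++++++++.................                    ..................................................
252 ...........++.+...+.+.+.+.++++++................+.                    .+.......+........................................
256 ...........................++++.................+.                    .+........+...........++..........................
```

Request:
drive_tool:
  targets: [0,0,0,0,0,0,0,0,0,0,0,0,0,0,0,0,0,0,0,0]

```text
t: 37.35
eef_pos: [553.7, -487.3, 200.0]
ee_rot: [-1.544, -2.207, -0.404]
wrist_force: [-0.2, -0.1, -0.4]
opening: 44.0
finger_force: 0.0
```

Request:
drive_tool:
  targets: [0,-0.5,2,0,0,0,-0.5,4,0,0,0,0,6,0,0,-2,-2,6,0,0,-4,-4,4,0,0]

```text
t: 37.98
eef_pos: [499.0, -551.0, 416.3]
ee_rot: [-1.542, -2.212, -0.402]
wrist_force: [-0.9, -0.5, 0.1]
opening: 44.0
finger_force: 0.0
```

Request:
drive_tool:
  targets: [-5,-3,0,0,0,-5,-3,0,0,0,-5,-2,0,0,0,-4,-2,0,0,0,0,0,0,0,0]

```text
t: 38.6
eef_pos: [305.6, -653.7, 412.5]
ee_rot: [-1.549, -2.203, -0.405]
wrist_force: [-0.5, 0.0, -0.2]
opening: 44.2
finger_force: 0.0
```

```bash
python3 st.py|head -3; python3 asc.py top 285 195 350 260; python3 - <<'E'
from h import *
f=grab_frame("top");cv2.imwrite("pics/topend.png",f[:,:,::-1]);h=cv2.imread("pics/top0.png")[:,:,::-1]
d=(np.abs(f.astype(int)-h).max(2)>45).astype(np.uint8);d=cv2.morphologyEx(d,cv2.MORPH_OPEN,np.ones((2,2)))
n,l,s,c=cv2.connectedComponentsWithStats(d);print([x.tolist() for x in s[1:] if x[4]>5])
for i,r in enumerate(f[170:235,345:430].max(2)): print(170+i,"".join("#" if v<45 else "+" if v<75 else "." if v<130 else " " for v in r))
E
```

```text
t 38.6 tcp [ 305.6 -653.7  412.5] grasp [ 281.2 -585.9  284.4] q [-1.293, 0.808, 0.519, -0.046, 2.325, -1.661]
toolx [-0.3  0.8  0.5] yaw 109.77863802286426 toolz [-0.2  0.5 -0.9] tilt 29.367273041825737 op 44.19059208802863 ff 0.0 F [-0.5  0.  -0.2] M [-0.3 -0.1 -0. ]
tilt in tool xy deg [29.4 -0. ]
195 .................................................................
196 .................................................................
197 .................................................................
198 .................................................................
199 .................................................................
200 .................................................................
201 .................................................................
202 .................................................................
203 .................................................................
204 .................................................................
205 .................................................................
206 ........................
[... 9770 characters left out ...]
.+++++++++++++++++....................................................
228 ++++............++++++++++++++.......................................................
229 ++++............++++++++++...........................................................
230 ++++.............++++++..............................................................
231 ++++.............++..................................................................
232 ++++.................................................................................
233 +++..................................................................................
234 +++..................................................................................
```

```bash
python3 -c "
from rig import *
print(hand_in())"
```

```text
the job is handed in; nothing more can be done
None
```

The job is handed in at about 38.6 s of the 72 s limit: the final top-camera picture shows all five lumps in the tub, the tub still in place, and the scoop flat on its mat about 20 mm forward of its starting spot. Some lumps slid off during the first scooping passes, but only inside the tray, and I measured no contact with the gantry or print head.

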